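# Lay a pinwheel layer of cartons on the sprung packing board

### The job

Build the bottom layer on the packing board: the four oblong cartons go flat on the slab in a pinwheel around a square empty middle, two lengthways and two crossways, each carton's end against its neighbour's side. One carton already lies roughly in its corner and sets the direction of the pinwheel; lay the three others to complete it, all down flat on the slab between the wooden lips and the sprung bar, which has to give way to let the layer in. Leave the cube-shaped carton and everything else on the bench where it is.

Things in the scene. Friction and masses are not known exactly. Their poses are not given: they have to be found in the camera images.
- board: packing board fixed to the bench, plywood slab 18 mm thick. Origin on the bench under the centre of the layer space; z up, x towards the sprung bar, y along it. Wooden lips 14 mm high above the slab, 16 mm thick, on three sides: inner faces at x = -82, y = -84 and y = +84 mm, each with a gap of 24 to 34 mm in its middle. Behind the bar a bracket 26 mm high at x = 111 to 116 mm, rods to x = 148 mm
- slab_top (a point): centre of the layer space, on the slab's top, 18 mm above the bench, axes as the board's. Finished layer, carton centres from here (mm): one along x at (-28, -54), along y at (54, -28), along x at (28, 54), along y at (-54, 28), all 25 up, give or take 2 in y. The empty middle is 52 square. The layer is 164 x 164: 4 mm of play between the y lips, none along x under the bar
- bar (a joint): travel of the sprung bar, m: 0 when it stands free, growing as it is pushed out towards the board's +x, stop at 0.014; about 0.006 with the layer in place. Spring force on the cartons about 4 N at 0, 7 N at 0.006, 11 N at 0.014
- bar_face (a point): middle of the inner face of the aluminium bar: 160 mm long along y, 14 mm high above the slab, 14 thick, square edged. Free, the face is at x = 76 mm of the board, 6 mm inside the layer's space, so a carton lowered level cannot pass it: its bar-side end or edge goes down first, tilted about 30 degrees, pushes the bar back, then the other side is lowered
- carton_laid: plain kraft carton, 108 x 56 x 50 mm (x, y, z), 0.14 to 0.28 kg, interchangeable with the other oblong ones; origin at its centre, x along its length, z up; it lies on the slab near the board's corner at -x, +y, its length along the board's y, up to 8 mm away from each lip and slightly askew
- carton_1: plain kraft carton, 108 x 56 x 50 mm (x, y, z), 0.14 to 0.28 kg, interchangeable with the other oblong ones; origin at its centre, x along its length, z up; starts flat on the bench beside the board
- carton_2: plain kraft carton, 108 x 56 x 50 mm (x, y, z), 0.14 to 0.28 kg, interchangeable with the other oblong ones; origin at its centre, x along its length, z up; starts flat on the bench beside the board
- carton_3: plain kraft carton, 108 x 56 x 50 mm (x, y, z), 0.14 to 0.28 kg, interchangeable with the other oblong ones; origin at its centre, x along its length, z up; starts flat on the bench beside the board
- cube_carton: kraft carton 74 x 74 x 62 mm, among the others on the bench, not part of the layer; origin at its centre
- tape_roll: roll of packing tape lying flat, 96 mm across, 48 mm high, with a 76 mm hole; bystander; origin under its centre
- screwdriver: screwdriver lying on the bench; bystander
- bead_jar: clear jar of beads with a white cap, 72 mm across, 116 mm high; bystander; origin under its centre

How it is judged:
At the end, for the whole second after the job is handed in: each of the four pinwheel places listed for the finished layer holds one oblong carton, at rest and flat on the slab: height within 2.5 mm, level within 2 degrees, square to the board within 3 degrees, centre within 5 mm along each of the board's axes (((x of carton_laid in the frame of board between -0.033 and -0.023 m and y of carton_laid in the frame of board between -0.059 and -0.049 m and z of carton_laid in the frame of board between 0.0405 and 0.0455 m and angle between the x axis of carton_laid and the x axis of board, either way round below 0.05 rad and angle between the z axis of carton_laid and the z axis of board, either way round below 0.035 rad) or (x of carton_1 in the frame of board between -0.033 and -0.023 m and y of carton_1 in the frame of board between -0.059 and -0.049 m and z of carton_1 in the frame of board between 0.0405 and 0.0455 m and angle between the x axis of carton_1 and the x axis of board, either way round below 0.05 rad and angle between the z axis of carton_1 and the z axis of board, either way round below 0.035 rad) or (x of carton_2 in the frame of board between -0.033 and -0.023 m and y of carton_2 in the frame of board between -0.059 and -0.049 m and z of carton_2 in the frame of board between 0.0405 and 0.0455 m and angle between the x axis of carton_2 and the x axis of board, either way round below 0.05 rad and angle between the z axis of carton_2 and the z axis of board, either way round below 0.035 rad) or (x of carton_3 in the frame of board between -0.033 and -0.023 m and y of carton_3 in the frame of board between -0.059 and -0.049 m and z of carton_3 in the frame of board between 0.0405 and 0.0455 m and angle between the x axis of carton_3 and the x axis of board, either way round below 0.05 rad and angle between the z axis of carton_3 and the z axis of board, either way round below 0.035 rad)) and ((x of carton_laid in the frame of board between 0.049 and 0.059 m and y of carton_laid in the frame of board between -0.033 and -0.023 m and z of carton_laid in the frame of board between 0.0405 and 0.0455 m and angle between the x axis of carton_laid and the y axis of board, either way round below 0.05 rad and angle between the z axis of carton_laid and the z axis of board, either way round below 0.035 rad) or (x of carton_1 in the frame of board between 0.049 and 0.059 m and y of carton_1 in the frame of board between -0.033 and -0.023 m and z of carton_1 in the frame of board between 0.0405 and 0.0455 m and angle between the x axis of carton_1 and the y axis of board, either way round below 0.05 rad and angle between the z axis of carton_1 and the z axis of board, either way round below 0.035 rad) or (x of carton_2 in the frame of board between 0.049 and 0.059 m and y of carton_2 in the frame of board between -0.033 and -0.023 m and z of carton_2 in the frame of board between 0.0405 and 0.0455 m and angle between the x axis of carton_2 and the y axis of board, either way round below 0.05 rad and angle between the z axis of carton_2 and the z axis of board, either way round below 0.035 rad) or (x of carton_3 in the frame of board between 0.049 and 0.059 m and y of carton_3 in the frame of board between -0.033 and -0.023 m and z of carton_3 in the frame of board between 0.0405 and 0.0455 m and angle between the x axis of carton_3 and the y axis of board, either way round below 0.05 rad and angle between the z axis of carton_3 and the z axis of board, either way round below 0.035 rad)) and ((x of carton_laid in the frame of board between 0.023 and 0.033 m and y of carton_laid in the frame of board between 0.049 and 0.059 m and z of carton_laid in the frame of board between 0.0405 and 0.0455 m and angle between the x axis of carton_laid and the x axis of board, either way round below 0.05 rad and angle between the z axis of carton_laid and the z axis of board, either way round below 0.035 rad) or (x of carton_1 in the frame of board between 0.023 and 0.033 m and y of carton_1 in the frame of board between 0.049 and 0.059 m and z of carton_1 in the frame of board between 0.0405 and 0.0455 m and angle between the x axis of carton_1 and the x axis of board, either way round below 0.05 rad and angle between the z axis of carton_1 and the z axis of board, either way round below 0.035 rad) or (x of carton_2 in the frame of board between 0.023 and 0.033 m and y of carton_2 in the frame of board between 0.049 and 0.059 m and z of carton_2 in the frame of board between 0.0405 and 0.0455 m and angle between the x axis of carton_2 and the x axis of board, either way round below 0.05 rad and angle between the z axis of carton_2 and the z axis of board, either way round below 0.035 rad) or (x of carton_3 in the frame of board between 0.023 and 0.033 m and y of carton_3 in the frame of board between 0.049 and 0.059 m and z of carton_3 in the frame of board between 0.0405 and 0.0455 m and angle between the x axis of carton_3 and the x axis of board, either way round below 0.05 rad and angle between the z axis of carton_3 and the z axis of board, either way round below 0.035 rad)) and ((x of carton_laid in the frame of board between -0.059 and -0.049 m and y of carton_laid in the frame of board between 0.023 and 0.033 m and z of carton_laid in the frame of board between 0.0405 and 0.0455 m and angle between the x axis of carton_laid and the y axis of board, either way round below 0.05 rad and angle between the z axis of carton_laid and the z axis of board, either way round below 0.035 rad) or (x of carton_1 in the frame of board between -0.059 and -0.049 m and y of carton_1 in the frame of board between 0.023 and 0.033 m and z of carton_1 in the frame of board between 0.0405 and 0.0455 m and angle between the x axis of carton_1 and the y axis of board, either way round below 0.05 rad and angle between the z axis of carton_1 and the z axis of board, either way round below 0.035 rad) or (x of carton_2 in the frame of board between -0.059 and -0.049 m and y of carton_2 in the frame of board between 0.023 and 0.033 m and z of carton_2 in the frame of board between 0.0405 and 0.0455 m and angle between the x axis of carton_2 and the y axis of board, either way round below 0.05 rad and angle between the z axis of carton_2 and the z axis of board, either way round below 0.035 rad) or (x of carton_3 in the frame of board between -0.059 and -0.049 m and y of carton_3 in the frame of board between 0.023 and 0.033 m and z of carton_3 in the frame of board between 0.0405 and 0.0455 m and angle between the x axis of carton_3 and the y axis of board, either way round below 0.05 rad and angle between the z axis of carton_3 and the z axis of board, either way round below 0.035 rad)) and linear speed of each of carton_laid, carton_1, carton_2, carton_3 below 0.02 m/s); the robot touches nothing.
It fails at once if the cube-shaped carton is moved more than 30 mm (distance of cube_carton from where it was at the start of the episode above 0.03 m).
It fails at once if the tape roll, screwdriver or bead jar is moved more than 30 mm (distance of any of tape_roll, screwdriver, bead_jar from where it was at the start of the episode above 0.03 m).
It also fails if it takes over 72 s, if anything falls off the work surface, if the arm or the gripper's body presses on something with over 40 N, if the wrist force passes 120 N, or if a joint passes its speed limit or range.

### The arm

A 6-joint arm with a two-finger parallel gripper is mounted at the origin on the work surface. World frame = base frame: x ahead of the robot, y to its left, z up, the work surface at z = 0. Lengths are in m, angles in rad, forces in N, time in s.
With the tool pointing down it reaches from about 0.275 to 0.725 m from the base axis. Payload 15.9 kg.
Tool frame: the origin (TCP) lies at the very end of the fingers, on their centre line; the grasp point (between the pads) lies 19 mm behind it; z points along the fingers, y is the direction in which the jaws open and shut (so a half turn about z gives the same grasp; the last joint's range is limited). The gripper opens to 85 mm and grips with 20 to 120 N. Pads are 22 mm wide; open, the fingers measure 114 mm over their backs; the gripper's body (76 mm by 85 mm) begins 54 mm behind the grasp point. The pads swing forward as they close: fully open they stand 13 mm farther back than shut.
Start: joints at [1.156, 0.213, -0.034, 1.323, 0, 1.571], TCP at [0.201, 0.458, 0.204] pointing down, gripper open.
Joint ranges: [-2.98, 2.98], [-0.74, 1.72], [-1.14, 1.35], [-2.1, 2.04], [-1.57, 1.44], [-3.14, 3.14]. Speed limits (rad/s): [1.89, 1.89, 2.39, 2.57, 3.14, 3.14].

### API

Orientations are given as [roll, pitch, yaw] about the fixed x, y, z axes, in that order (R = Rz(yaw) Ry(pitch) Rx(roll)).
In Python, from rig import * gives the robot as it stands.
- The arm moves only by the tool servo_tool, never from a script. Its argument "increments" is a list of rows, each a list of 7 numbers: the shift along the tool's x, y, z in cm, then the turn, a rotation vector about the tool's x, y, z in degrees, then the opening, from 0 (shut) to 1 (fully open). In form: [[tx, ty, tz, ax, ay, az, claw], ...]. A call has 1 to 12 rows; each row is the pose to reach, as a shift and turn from the pose commanded when the call began, along the tool's axes at that moment; what a row does not reach only later rows make up. A row lasts 1/8 s, in which the tool goes at most 62.5 mm and 10.7 degrees, less where a joint would pass 70% of its speed; a pose out of reach is approached as far as the arm can. A call with a gripper value outside its range is refused whole. The fingers move at their own pace and stop on an object; the grip force is fixed at half the most. Time passes only in rows, so rows that repeat a pose let the fingers close. It gives the time, the measured TCP pose, the force and the opening at its end, in the units of the state.
- read_state(): the state, without advancing time (a new reading comes with each control period).
- get_image(name): name is "scene" or "top"; returns a dict with "img" (480x640x3 uint8, red, green, blue), "vfov" (degrees; the focal length in pixels is half the picture's height over the tangent of half this angle, whatever the lens; pixels are square), "cx", "cy" (the principal point, pixels), "k1" (the pictures are not rectified: a ray, as slopes to the right and down, at radius r is drawn at 1 + k1 r^2 times it, then the intrinsics apply), "R" (3x3) and "t" (3): a world point X has camera coordinates R X + t. Camera axes: x right, y down, z forward; pixel columns grow to the right and rows downward; lengths in m; the calibration is good to about 2 mm. A picture is of the moment at which its call begins. There is no depth.
- sign_off(): hands the job in, once; it reports no verdict.
The state is a dict: "time": time; "joint_positions": joint angles; "qvel": joint speeds; "tau": joint torques, N m; "position": TCP position; "eef_rot": TCP orientation; "contact_force": force on the tool from outside, world axes, zero at the start; "wrist_torque": the same for the moment, N m; "width": finger opening in m.
Only numpy, scipy, OpenCV 4.12 (cv2) and the standard library are available. Lean on these libraries where they do the work, as an engineer would, in place of code of your own. Each camera call takes 0.05 s, during which the arm holds its last target. There are 200 camera calls.

## Working session

There is one attempt and no reset: what is moved stays moved. The work goes in short steps, Python scripts to look and compute and a tool call to move; the robot and the scene stay as the last step left them, time stands still between calls to the robot, and variables do not carry over. Pictures are saved under pics/ and viewed, about 8 in all and at most 12, crops included, and the job is handed in when it is done.

Besides the shell and the picture viewer there is one more tool, called after "Emit:" by a JSON object that holds its "op" and its "data". servo_tool: Moves the arm, as the interface text tells. Its arguments: {"type":"object","properties":{"increments":{"type":"array"}},"required":["increments"]}

```bash
ls; mkdir -p pics; python3 - <<'E'
from rig import *
import cv2
print(read_state())
for n in ("scene","top"):
    d=get_image(n); cv2.imwrite(f"pics/{n}0.png",d["img"][:,:,::-1])
    print(n,d["vfov"],d["cx"],d["cy"],d["k1"],d["R"],d["t"])
E
```

```text
pics
{'time': 0.0, 'joint_positions': array([ 1.15598085e+00,  2.13352895e-01, -3.50432401e-02,  1.32350503e+00,
        2.49071254e-05,  1.57083418e+00]), 'qvel': array([ 7.64495758e-04, -1.72755718e-03, -3.09076193e-06,  5.36835048e-04,
        2.26132716e-03, -5.88818698e-04]), 'tau': array([ 1.54185884e-03, -6.86171937e+01,  4.87115943e+01,  1.76857458e-02,
        6.16236457e-05, -2.96119993e-05]), 'position': array([0.20135522, 0.45726384, 0.2037241 ]), 'eef_rot': array([-3.14048781e+00, -2.48652880e-05,  2.72673930e+00]), 'contact_force': array([0.06190253, 1.06459168, 0.19691374]), 'wrist_torque': array([ 0.02219195, -0.04918176,  0.0169485 ]), 'width': 0.0853349660293424}
scene 50.4600624855367 319.60377385114725 249.04658919323754 -0.07146611087387647 [[ 0.55301407  0.83309479  0.01133624]
 [ 0.71894995 -0.47027956 -0.51180865]
 [-0.42105392  0.29118758 -0.85902467]] [-0.24492271 -0.39197426  1.51112112]
top 45.57476814185474 323.1757877870397 231.21984478608562 -0.07128486394993899 [[ 0.02869753 -0.99950514 -0.01288135]
 [-0.99708077 -0.02771098 -0.07114795]
 [ 0.07075579  0.01488552 -0.99738259]] [-0.0593569   0.55608798  1.22630273]
```

View pics/top0.png

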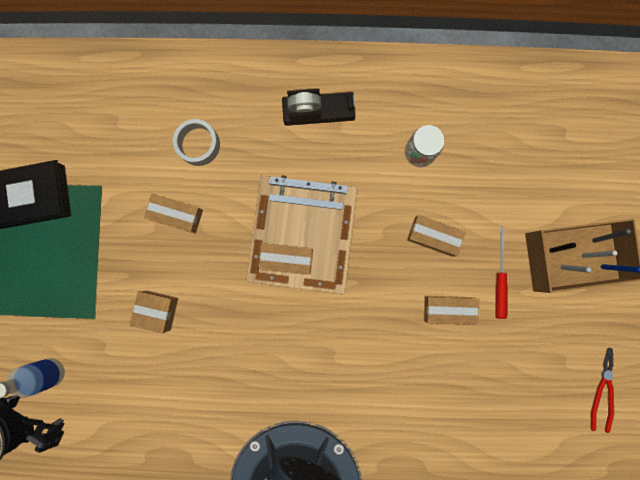

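View pics/scene0.png

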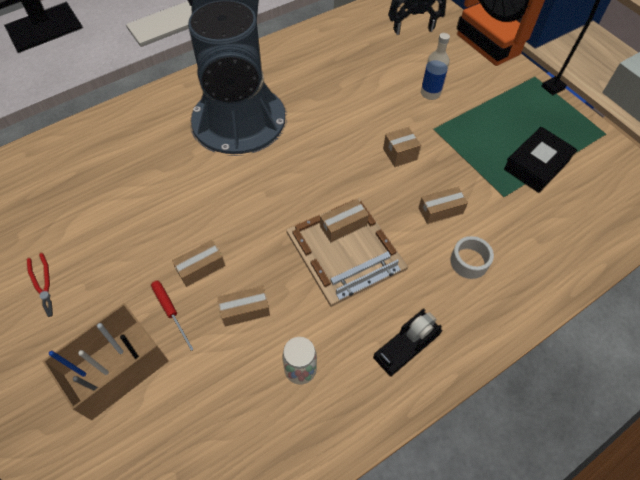

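The top view shows the board at about (302,235), with its bar on the far (+x) side. The laid carton is at (287,260), the loose ones at (173,213), (436,235) and (452,310), and the cube at (153,312). The tape strips give me each carton's pose.

```bash
cat > h.py <<'E'
from rig import *
import cv2, numpy as np
def rays(d,px):
    f=240/np.tan(np.radians(d["vfov"])/2)
    K=np.array([[f,0,d["cx"]],[0,f,d["cy"]],[0,0,1]])
    u=cv2.undistortPoints(np.float64(px).reshape(-1,1,2),K,np.array([d["k1"],0,0,0])).reshape(-1,2)
    R=np.array(d["R"]);t=np.array(d["t"])
    return -R.T@t, np.c_[u,np.ones(len(u))]@R
def plane(d,px,z):
    c,r=rays(d,px); return (c+r*((z-c[2])/r[:,2])[:,None])[:,:2]
def proj(d,X):
    f=240/np.tan(np.radians(d["vfov"])/2)
    K=np.array([[f,0,d["cx"]],[0,f,d["cy"]],[0,0,1]])
    return cv2.projectPoints(np.float64(X).reshape(-1,1,3),cv2.Rodrigues(np.array(d["R"]))[0],np.array(d["t"]),K,np.array([d["k1"],0,0,0]))[0].reshape(-1,2)
def strips(d,z,amin=60,amax=900):
    hsv=cv2.cvtColor(d["img"],cv2.COLOR_RGB2HSV)
    m=((hsv[...,1]<60)&(hsv[...,2]>120)).astype(np.uint8)
    n,l,s,c=cv2.connectedComponentsWithStats(m)
    out=[]
    for i in range(1,n):
        if amin<s[i,4]<amax:
            ys,xs=np.nonzero(l==i); P=plane(d,np.c_[xs,ys],z)
            q=P.mean(0); w,v=np.linalg.eigh(np.cov((P-q).T)); L=np.sqrt(12*w)
            out.append((c[i].round(1),q.round(4),round(np.degrees(np.arctan2(v[1,1],v[0,1]))%180,1),L[::-1].round(3)))
    return out
E
python3 - <<'E'
from h import *
for n in("scene","top"):
    d=get_image(n); print(n)
    for s in strips(d,.05): print(*s)
    for s in strips(d,.068): 
        if abs(s[0][0]-(287 if n=="top" else 345))<12: print("laid",*s)
d=get_image("top");a=cv2.resize(d["img"][170:300,240:365],(600,600*130//125),interpolation=cv2.INTER_CUBIC)
cv2.imwrite("pics/topc.png",a[:600,:,::-1])
d=get_image("scene");a=cv2.resize(d["img"][195:305,280:410],(780,660),interpolation=cv2.INTER_CUBIC)
cv2.imwrite("pics/scc.png",cv2.resize(a,(700,592))[:,:,::-1])
E
```

```text
scene
[270.6   4.4] [-0.3703  0.3367] 81.5 [0.112 0.056]
[439.4  58.3] [0.1611 0.6409] 179.8 [0.059 0.056]
[632.7  63.4] [0.5103 1.1817] 119.5 [0.101 0.053]
[402.5 139. ] [0.3683 0.3254] 79.2 [0.075 0.018]
[543.3 151.9] [0.6171 0.63  ] 104.3 [0.06  0.049]
[444.  199.3] [0.5896 0.2859] 75.4 [0.105 0.018]
[343.7 214.7] [0.4884 0.0417] 85.9 [0.107 0.018]
[473.7 253.2] [0.7518 0.2409] 154.1 [0.107 0.104]
[196.4 257.9] [ 0.3986 -0.3229] 89.5 [0.105 0.018]
[360.2 266.6] [ 0.6313 -0.0105] 84.4 [0.157 0.017]
[366.9 274.4] [ 0.6566 -0.0095] 84.5 [0.172 0.007]
[368.1 282. ] [ 0.6743 -0.0189] 84.4 [0.166 0.016]
[242.1 301.3] [ 0.5574 -0.2872] 71.7 [0.105 0.018]
[422.7 323.7] [0.825  0.0207] 101.5 [0.053 0.034]
[182.6 332.9] [ 0.5524 -0.4342] 0.1 [0.096 0.006]
[299.4 351.8] [ 0.7288 -0.2427] 21.3 [0.063 0.058]
laid [343.7 214.7] [0.4981 0.0338] 85.9 [0.105 0.018]
top
[430.5  34.4] [ 0.9959 -0.2677] 73.5 [0.088 0.025]
[501.1  38.3] [ 0.9926 -0.4242] 100.9 [0.047 0.029]
[302.6  98.1] [0.8441 0.0089] 97.0 [0.049 0.023]
[194.  139.9] [0.7464 0.2418] 162.7 [0.106 0.104]
[428.3 139.6] [ 0.7595 -0.265 ] 64.9 [0.059 0.058]
[307.8 184.2] [ 0.6553 -0.0083] 84.5 [0.167 0.016]
[ 19.9 193.3] [0.6203 0.6251] 100.5 [0.061 0.05 ]
[305.6 201.1] [ 0.6189 -0.0046] 84.5 [0.159 0.015]
[170.3 212.2] [0.5873 0.2858] 75.0 [0.104 0.016]
[437.6 234.9] [ 0.5543 -0.2875] 71.7 [0.104 0.017]
[501.4 249.1] [ 0.5279 -0.4245] 0.5 [0.101 0.004]
[285.1 258.3] [0.4954 0.0351] 85.8 [0.106 0.017]
[149.7 311.9] [0.3728 0.3205] 78.9 [0.074 0.016]
[452.5 310.3] [ 0.3956 -0.3218] 89.6 [0.103 0.016]
[ 12.3 374.1] [0.2271 0.6189] 142.2 [0.033 0.011]
[608.  374.9] [ 0.2662 -0.6579] 113.6 [0.018 0.017]
[  2.1 390.2] [0.1914 0.6406] 3.5 [0.028 0.013]
[254.6 445.7] [0.1005 0.0869] 109.4 [0.019 0.019]
[338.5 448.7] [ 0.1003 -0.0891] 15.5 [0.02  0.019]
laid [285.1 258.3] [0.4951 0.0337] 85.8 [0.104 0.017]
```

View pics/topc.png

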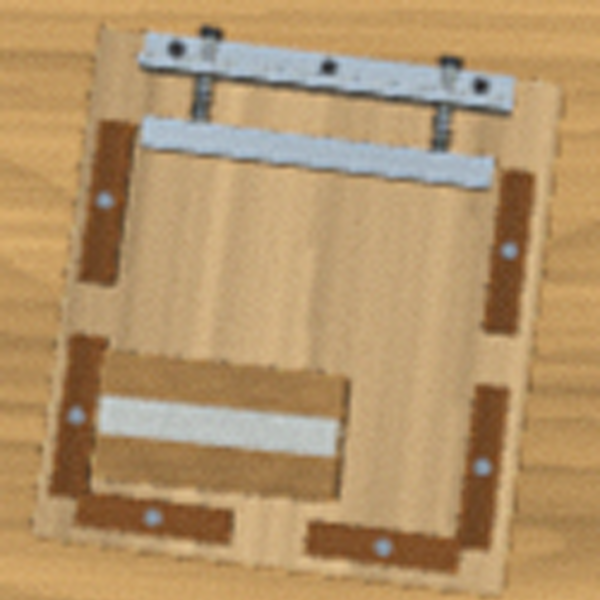

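View pics/scc.png

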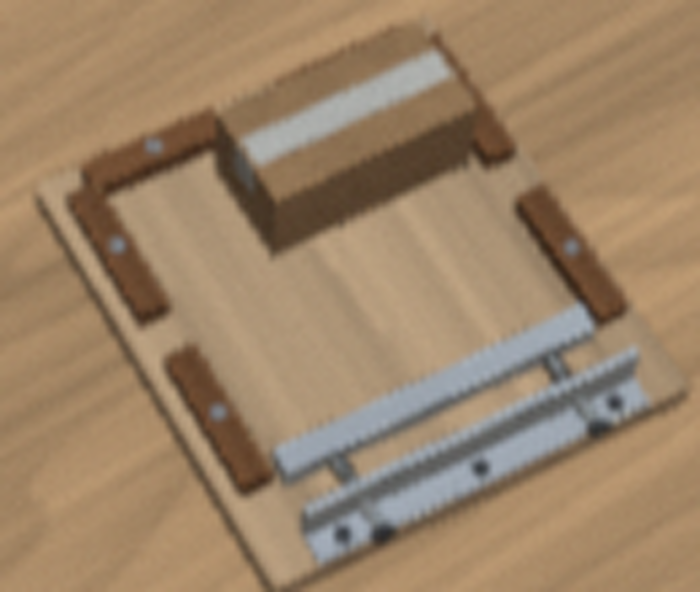

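The crops show the bar as a free strip in its middle position, with six brown lip pieces. The laid carton sits off both lips and turned by about 1.3°. Next I'll get the board frame from the bar and lips, and write a move planner.

```bash
python3 - <<'E'
from h import *
for n in("top","scene"):
    d=get_image(n); 
    for s in strips(d,.032):
        if s[3][0]>.15 and s[3][0]<.2: print(n,"bar/bracket",*s)
    hsv=cv2.cvtColor(d["img"],cv2.COLOR_RGB2HSV)
    m=((hsv[...,0]<14)&(hsv[...,1]>130)&(hsv[...,2]<140)).astype(np.uint8)
    k,l,s,c=cv2.connectedComponentsWithStats(m)
    for i in range(1,k):
        if s[i,4]>40:
            ys,xs=np.nonzero(l==i);P=plane(d,np.c_[xs,ys],.032);q=P.mean(0)
            if abs(q[1])<.14 and abs(q[0]-.55)<.14:
                w,v=np.linalg.eigh(np.cov((P-q).T)); print(n,c[i].round(1),s[i,4],q.round(4),round(np.degrees(np.arctan2(v[1,1],v[0,1]))%180,1),np.sqrt(12*w).round(3))
E
```

```text
top bar/bracket [307.8 184.2] [ 0.6581 -0.0074] 84.5 [0.17  0.016]
top bar/bracket [305.6 201.1] [ 0.6211 -0.0038] 84.5 [0.162 0.015]
top [263.3 203.2] 64 [0.6139 0.0878] 179.8 [0.015 0.037]
top [260.4 220.2] 54 [0.5768 0.0928] 1.6 [0.015 0.034]
top [344.5 228.3] 58 [ 0.5643 -0.0896] 175.8 [0.012 0.048]
top [341.2 257.6] 47 [ 0.501  -0.0843] 168.4 [0.012 0.026]
top [263.6 276. ] 46 [0.4566 0.0815] 86.9 [0.013 0.03 ]
top [279.6 278. ] 50 [0.4533 0.047 ] 79.5 [0.012 0.034]
top [335.2 281.9] 55 [ 0.4483 -0.0728] 131.2 [0.014 0.036]
top [311.2 282.2] 55 [ 0.4462 -0.0213] 86.1 [0.013 0.032]
scene bar/bracket [360.3 266.6] [ 0.6242 -0.0032] 84.3 [0.16  0.017]
scene bar/bracket [366.9 274.4] [ 0.6498 -0.0023] 84.5 [0.176 0.007]
scene bar/bracket [368.  282.1] [ 0.6678 -0.0124] 84.4 [0.167 0.017]
scene [370.7 220.5] 43 [0.5306 0.0966] 157.8 [0.014 0.026]
scene [314.6 220.6] 60 [ 0.4533 -0.0225] 99.2 [0.016 0.032]
scene [299.8 229.7] 100 [ 0.456  -0.0684] 123.2 [0.022 0.054]
scene [385.8 242.5] 130 [0.6036 0.0889] 175.2 [0.016 0.077]
scene [304.7 247.3] 67 [ 0.5058 -0.0859] 178.1 [0.014 0.036]
scene [320.1 272.8] 115 [ 0.5852 -0.0935] 174.6 [0.014 0.077]
```

```bash
cat >> h.py <<'E'
from scipy.spatial.transform import Rotation as Ro
O=np.array([.540,.004]);BY=-5.5
def B2W(x,y):
    a=np.radians(BY);return O+np.array([[np.cos(a),-np.sin(a)],[np.sin(a),np.cos(a)]])@[x,y]
def W2B(w):
    a=np.radians(BY);return np.array([[np.cos(a),np.sin(a)],[-np.sin(a),np.cos(a)]])@(np.array(w)-O)
BYR=Ro.from_euler('z',BY,degrees=True)
def tool(yaw,th=0):
    return Ro.from_rotvec(BYR.apply([0,np.radians(th),0]))*Ro.from_euler('xyz',[180,0,yaw],degrees=True)
def rows(*wps):
    """waypoints (world x,y,z,yaw,tilt) -> increments from the present pose"""
    s=read_state();p=s["position"];R=Ro.from_euler('xyz',s["eef_rot"])
    print("t",round(s["time"],2),"pos",p.round(4),"board",(W2B(p[:2])*1e3).round(1),"rpy",np.degrees(s["eef_rot"]).round(1),"F",s["contact_force"].round(1),"w",round(s["width"],4))
    for w in wps:
        Rt=tool(w[3],w[4] if len(w)>4 else 0)
        print(w,"->",(R.inv().apply(np.array(w[:3])-p)*100).round(2),np.degrees((R.inv()*Rt).as_rotvec()).round(1))
E
python3 - <<'E'
from h import *
rows((.4966,.0338,.15,85.8),(.4966,.0338,.038,85.8))
E
```

```text
t 0.4 pos [0.2015 0.4575 0.2041] board [-380.4  419. ] rpy [-180.     0.   156.2] F [ 0.7 -0.6  0.3] w 0.0854
(0.4966, 0.0338, 0.15, 85.8) -> [-44.09 -26.89   5.42] [-0.   0.  70.4]
(0.4966, 0.0338, 0.038, 85.8) -> [-44.09 -26.89  16.62] [-0.   0.  70.4]
```

Emit:
{"op": "servo_tool", "data": {"increments": [[-44.1,-26.9,5.4,0,0,70.4,1],[-44.1,-26.9,5.4,0,0,70.4,1],[-44.1,-26.9,5.4,0,0,70.4,1],[-44.1,-26.9,5.4,0,0,70.4,1],[-44.1,-26.9,5.4,0,0,70.4,1],[-44.1,-26.9,5.4,0,0,70.4,1],[-44.1,-26.9,5.4,0,0,70.4,1],[-44.1,-26.9,5.4,0,0,70.4,1],[-44.1,-26.9,5.4,0,0,70.4,1],[-44.1,-26.9,5.4,0,0,70.4,1],[-44.1,-26.9,5.4,0,0,70.4,1],[-44.1,-26.9,5.4,0,0,70.4,1]]}}

```text
time: 1.9
position: [0.4963, 0.0348, 0.1505]
eef_rot: [3.141, -0.0, 1.5]
contact_force: [0.5, 0.2, 0.6]
width: 0.0848
```

Emit:
{"op": "servo_tool", "data": {"increments": [[0,0,6,0,0,0,1],[0,0,11.2,0,0,0,1],[0,0,11.2,0,0,0,0],[0,0,11.2,0,0,0,0],[0,0,11.2,0,0,0,0],[0,0,11.2,0,0,0,0],[0,0,11.2,0,0,0,0]]}}

```text
time: 2.78
position: [0.4987, 0.0339, 0.0409]
eef_rot: [3.137, -0.001, 1.498]
contact_force: [-4.7, -0.5, 20.1]
width: -0.0001
```

```bash
python3 - <<'E'
from h import *
rows((*B2W(-.054,.0285),.038,84.5))
for n,k in(("top",285),("scene",344)):
    d=get_image(n)
    for s in strips(d,.068):
        if abs(s[0][0]-k)<25 and .06<s[3][0]<.2: print(n,*s,W2B(s[1]))
E
```

```text
t 2.77 pos [0.4987 0.0339 0.0409] board [-44.   25.8] rpy [179.7  -0.   85.8] F [-4.7 -0.5 20.1] w -0.0001
(np.float64(0.48898020923499874), np.float64(0.0375444622895567), 0.038, 84.5) -> [ 0.29 -0.99  0.28] [ 0.3 -0.   1.3]
top [307.8 184.2] [ 0.6526 -0.0091] 84.5 [0.166 0.016] [ 0.11333719 -0.00224746]
top [307. 201.] [ 0.617  -0.0084] 84.0 [0.163 0.015] [ 0.07783399 -0.00496279]
scene [360.3 267.1] [ 0.6397 -0.0181] 84.5 [0.154 0.02 ] [ 0.10135919 -0.01244243]
scene [367.1 274.4] [ 0.6638 -0.0161] 84.5 [0.169 0.008] [ 0.12515655 -0.00814176]
scene [368.  281.9] [ 0.6806 -0.0259] 84.5 [0.163 0.017] [ 0.14281849 -0.01628643]
```

```bash
python3 - <<'E'
from h import *
d=get_image("top");a=cv2.resize(d["img"][165:305,230:370],(480,480),interpolation=cv2.INTER_CUBIC)
d=get_image("scene");b=cv2.resize(d["img"][150:290,270:410],(480,480),interpolation=cv2.INTER_CUBIC)
cv2.imwrite("pics/c1.png",cv2.resize(np.hstack([a,b]),(800,400))[:,:,::-1])
E
```

```text
(no output)
```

View pics/c1.png

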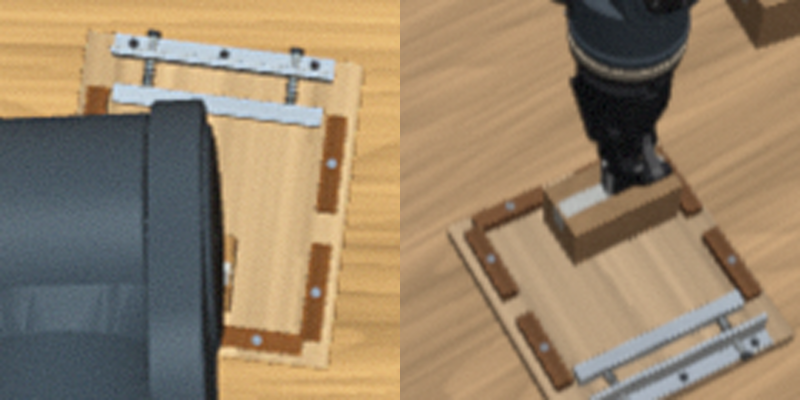

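```bash
python3 - <<'E'
from h import *
s=read_state();p=s["position"]
for n in("top","scene"):
    d=get_image(n);print(n,proj(d,[p,[p[0],p[1],.068],[p[0],p[1],.1]]).round(1))
    print([ (*x[0],*x[1],x[2],*x[3]) for x in strips(d,.068,20) if abs(x[1][0]-.5)<.1 and abs(x[1][1]-.03)<.1])
E
```

```text
top [[286.  257. ]
 [285.  256.6]
 [283.7 256.2]]
[]
scene [[343.4 221. ]
 [343.9 214.8]
 [344.6 207.2]]
[(np.float64(333.3), np.float64(219.9), np.float64(0.4968), np.float64(0.0036), np.float64(86.2), np.float64(0.044), np.float64(0.018))]
```

Emit:
{"op": "servo_tool", "data": {"increments": [[0,0,-3.5,0,0,0,0]]}}

```text
time: 3.2
position: [0.496, 0.0337, 0.0737]
eef_rot: [-3.14, 0.0, 1.498]
contact_force: [0.6, 0.1, 0.5]
width: -0.0002
```

```bash
python3 - <<'E'
from h import *
s=read_state();print(s["position"],s["contact_force"],s["width"],s["qvel"])
p=s["position"]
d=get_image("scene");print(proj(d,[p]))
b=cv2.resize(d["img"][150:270,285:405],(600,600),interpolation=cv2.INTER_CUBIC)
cv2.imwrite("pics/c2.png",b[:,:,::-1])
E
```

```text
[0.49604222 0.03365581 0.07365112] [0.59376795 0.05302365 0.5393619 ] -0.00019198437042672263 [-2.13362014e-04 -2.72755270e-01  4.75652510e-01  7.18438662e-01
 -1.86199775e-03 -1.04610418e-03]
[[343.35709305 212.81976398]]
```

View pics/c2.png

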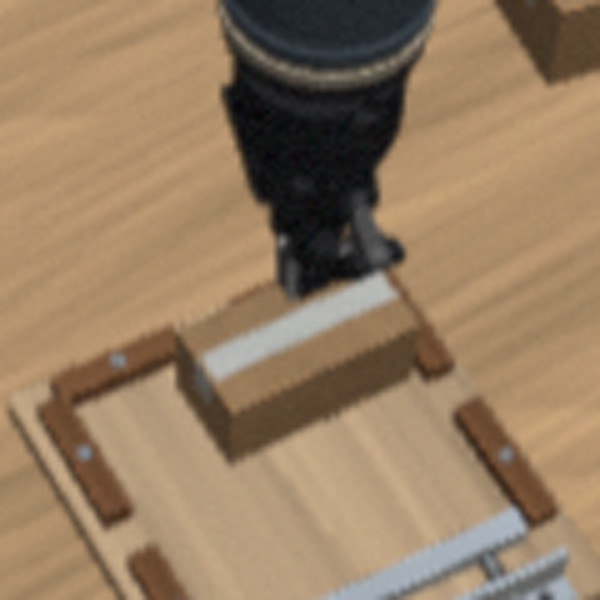

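Emit:
{"op": "servo_tool", "data": {"increments": [[0,0,-6,0,0,0,0],[0,0,-6,0,0,0,0]]}}

```text
time: 3.5
position: [0.4997, 0.0339, 0.1385]
eef_rot: [3.133, -0.001, 1.498]
contact_force: [0.3, 1.1, -0.3]
width: 0.0002
```

```bash
python3 - <<'E'
from h import *
d=get_image("scene");s=read_state();print(s["position"],s["width"],proj(d,[s["position"]]))
for n in("top","scene"):
    print(n,[(*x[0],*x[1],x[2],*x[3]) for x in strips(get_image(n),.068,20) if abs(x[1][0]-.5)<.1 and abs(x[1][1]-.03)<.1])
cv2.imwrite("pics/shut.png",d["img"][:,:,::-1])
E
```

```text
[0.49861898 0.03379692 0.13614679] -0.0002082846045301282 [[345.39576958 198.303348  ]]
top [(np.float64(265.7), np.float64(239.3), np.float64(0.5337), np.float64(0.0758), np.float64(100.7), np.float64(0.022), np.float64(0.013)), (np.float64(292.3), np.float64(252.4), np.float64(0.508), np.float64(0.019), np.float64(3.6), np.float64(0.045), np.float64(0.006)), (np.float64(307.2), np.float64(260.1), np.float64(0.4926), np.float64(-0.0128), np.float64(178.6), np.float64(0.017), np.float64(0.011)), (np.float64(285.1), np.float64(265.7), np.float64(0.4798), np.float64(0.0332), np.float64(148.0), np.float64(0.022), np.float64(0.011)), (np.float64(286.1), np.float64(285.9), np.float64(0.4377), np.float64(0.0296), np.float64(139.2), np.float64(0.052), np.float64(0.03))]
scene [(np.float64(344.0), np.float64(214.9), np.float64(0.4989), np.float64(0.0341), np.float64(86.1), np.float64(0.106), np.float64(0.018))]
```

Emit:
{"op": "servo_tool", "data": {"increments": [[0,0,0,0,0,0,1],[0,0,0,0,0,0,1],[0,0,0,0,0,0,1]]}}

```text
time: 4.03
position: [0.4964, 0.0337, 0.1328]
eef_rot: [-3.141, 0.0, 1.498]
contact_force: [0.4, -0.7, 0.6]
width: 0.0547
```

```bash
python3 - <<'E'
from h import *
d=get_image("scene");s=read_state();print(s["position"],s["width"],proj(d,[s["position"]]))
a=cv2.imread("pics/shut.png")[110:240,290:420];b=d["img"][110:240,290:420,::-1]
cv2.imwrite("pics/c3.png",cv2.convertScaleAbs(cv2.resize(np.hstack([a,b]),(800,400),interpolation=cv2.INTER_CUBIC),alpha=1.6))
E
```

```text
[0.49654344 0.03365579 0.13294725] 0.061623192674552345 [[344.76596566 198.5442544 ]]
```

View pics/c3.png

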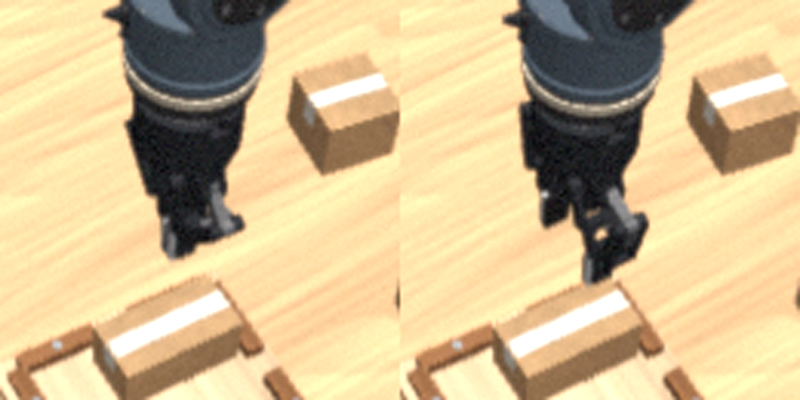

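The shut fingers stopped on top of the carton while the reported TCP z was 41 mm. The images agree that the physical tips end about 27 mm above the reported TCP. The fingers therefore never straddled the carton, so I'll go that much deeper.

Emit:
{"op": "servo_tool", "data": {"increments": [[0,0,6,0,0,0,1],[0,0,10,0,0,0,1],[0,0,12.5,0,0,0,1],[0,0,12.5,0,0,0,1],[0,0,12.5,0,0,0,1],[0,0,12.5,0,0,0,0],[0,0,12.5,0,0,0,0],[0,0,12.5,0,0,0,0],[0,0,12.5,0,0,0,0]]}}

```text
time: 5.2
position: [0.4974, 0.0337, 0.0093]
eef_rot: [3.14, -0.0, 1.498]
contact_force: [-1.9, 0.5, 11.3]
width: 0.0552
```

```bash
python3 - <<'E'
from h import *
p=read_state()["position"]
rows((*B2W(-.054,.0285),.0085,84.5),(*B2W(-.054,.0285),.11,84.5))
E
```

```text
t 5.2 pos [0.4974 0.0337 0.0093] board [-45.3  25.5] rpy [179.9  -0.   85.8] F [-1.9  0.5 11.3] w 0.0552
(np.float64(0.48898020923499874), np.float64(0.0375444622895567), 0.0085, 84.5) -> [ 0.32 -0.87  0.08] [ 0.1 -0.   1.3]
(np.float64(0.48898020923499874), np.float64(0.0375444622895567), 0.11, 84.5) -> [  0.32  -0.85 -10.07] [ 0.1 -0.   1.3]
```

Emit:
{"op": "servo_tool", "data": {"increments": [[0.1,-0.3,-0.2,0,0,1.3,0],[0.2,-0.6,-0.2,0,0,1.3,0],[0.3,-0.9,-0.2,0,0,1.3,0],[0.3,-0.9,-0.2,0,0,1.3,0],[0.3,-0.9,-0.2,0,0,1.3,0]]}}

```text
time: 5.82
position: [0.4888, 0.0372, 0.0105]
eef_rot: [3.14, 0.0, 1.475]
contact_force: [5.3, -2.0, -1.4]
width: 0.0555
```

Emit:
{"op": "servo_tool", "data": {"increments": [[0.1,-0.05,0,0,0,0,0],[0.2,-0.05,0,0,0,0,0],[0.2,-0.05,0,0,0,0,0]]}}

```text
time: 6.2
position: [0.489, 0.039, 0.0107]
eef_rot: [3.139, 0.001, 1.475]
contact_force: [6.4, -4.7, -2.4]
width: 0.0554
```

```bash
python3 - <<'E'
from h import *
rows()
d=get_image("scene")
print([(*x[0],*x[1],x[2],*x[3]) for x in strips(d,.068,20) if abs(x[1][0]-.5)<.1 and abs(x[1][1]-.03)<.1])
E
```

```text
t 6.2 pos [0.489  0.039  0.0107] board [-54.1  29.9] rpy [179.8   0.   84.5] F [ 6.4 -4.7 -2.4] w 0.0554
[(np.float64(360.2), np.float64(204.6), np.float64(0.4955), np.float64(0.0856), np.float64(136.4), np.float64(0.019), np.float64(0.013)), (np.float64(334.3), np.float64(215.4), np.float64(0.4873), np.float64(0.0131), np.float64(85.2), np.float64(0.051), np.float64(0.018))]
```

Emit:
{"op": "servo_tool", "data": {"increments": [[0,0,0,0,0,0,0.8],[0,0,0,0,0,0,0.8],[0,0,0,0,0,0,0.8],[0,0,-5,0,0,0,0.9],[0,0,-11,0,0,0,1],[0,0,-14,0,0,0,1],[0,0,-14,0,0,0,1]]}}

```text
time: 7.12
position: [0.4889, 0.0395, 0.1524]
eef_rot: [3.138, -0.001, 1.475]
contact_force: [0.7, -1.5, 0.1]
width: 0.0856
```

```bash
python3 - <<'E'
from h import *
rows((.397,-.302,.13,89.5),(.397,-.302,-.009,89.5))
d=get_image("scene")
print([(*x[0],*x[1],W2B(x[1]),x[2],*x[3]) for x in strips(d,.068,20) if abs(x[1][0]-.5)<.1 and abs(x[1][1]-.03)<.1])
E
```

```text
t 7.12 pos [0.4889 0.0395 0.1524] board [-54.2  30.5] rpy [179.8  -0.   84.5] F [ 0.7 -1.5  0.1] w 0.0856
(0.397, -0.302, 0.13, 89.5) -> [-34.87  -5.91   2.19] [ 0.2 -0.  -5. ]
(0.397, -0.302, -0.009, 89.5) -> [-34.88  -5.96  16.09] [ 0.2 -0.  -5. ]
[(np.float64(343.6), np.float64(211.7), np.float64(0.4906), np.float64(0.0389), array([-0.05251759,  0.03000455]), np.float64(84.4), np.float64(0.106), np.float64(0.018))]
```

Carton A is seated: the scene view puts it at about (-53, 30) mm and 84.4°. Next is carton 3 for place D.

Emit:
{"op": "servo_tool", "data": {"increments": [[-34.9,-5.9,2,0.2,0,-5,1],[-34.9,-5.9,2,0.2,0,-5,1],[-34.9,-5.9,2,0.2,0,-5,1],[-34.9,-5.9,2,0.2,0,-5,1],[-34.9,-5.9,2,0.2,0,-5,1],[-34.9,-5.9,2,0.2,0,-5,1],[-34.9,-5.9,2,0.2,0,-5,1],[-34.9,-5.9,2,0.2,0,-5,1],[-34.9,-5.9,8,0.2,0,-5,1],[-34.9,-5.9,13,0.2,0,-5,1],[-34.9,-5.9,16,0.2,0,-5,1],[-34.9,-5.9,16,0.2,0,-5,1]]}}

```text
time: 8.68
position: [0.3945, -0.3001, -0.0115]
eef_rot: [-3.135, -0.003, 1.564]
contact_force: [-0.2, -0.3, -0.1]
width: 0.0858
```

Emit:
{"op": "servo_tool", "data": {"increments": [[0,0,0,0,0,0,0],[0,0,0,0,0,0,0],[0,0,0,0,0,0,0],[0,0,0,0,0,0,0],[0,0,-5,0,0,0,0],[0,0,-11,0,0,0,0],[0,0,-13,0,0,0,0]]}}

```text
time: 9.55
position: [0.3977, -0.3036, 0.1249]
eef_rot: [3.14, 0.004, 1.563]
contact_force: [0.1, -0.8, -2.3]
width: 0.0547
```

```bash
python3 - <<'E'
from h import *
rows((*B2W(-.008,-.0545),.13,-5.5),(*B2W(-.008,-.0545),.03,-5.5),(*B2W(-.008,-.0545),.009,-5.5))
E
```

```text
t 9.55 pos [ 0.3977 -0.3036  0.1249] board [-112.1 -319.8] rpy [179.9   0.2  89.5] F [ 0.1 -0.8 -2.3] w 0.0547
(np.float64(0.5268132369007104), np.float64(-0.04948232679084946), 0.13, -5.5) -> [25.51 12.7  -0.58] [ 0.2  0.1 95. ]
(np.float64(0.5268132369007104), np.float64(-0.04948232679084946), 0.03, -5.5) -> [25.55 12.69  9.42] [ 0.2  0.1 95. ]
(np.float64(0.5268132369007104), np.float64(-0.04948232679084946), 0.009, -5.5) -> [25.56 12.68 11.52] [ 0.2  0.1 95. ]
```

Emit:
{"op": "servo_tool", "data": {"increments": [[5,2.5,-0.6,0,0,20,0],[10,5,-0.6,0,0,40,0],[25.5,12.7,-0.6,0,0,95,0],[25.5,12.7,-0.6,0,0,95,0],[25.5,12.7,-0.6,0,0,95,0],[25.5,12.7,-0.6,0,0,95,0],[25.5,12.7,-0.6,0,0,95,0],[25.5,12.7,-0.6,0,0,95,0],[25.5,12.7,-0.6,0,0,95,0],[25.5,12.7,-0.6,0,0,95,0],[25.5,12.7,-0.6,0,0,95,0],[25.5,12.7,-0.6,0,0,95,0]]}}

```text
time: 11.05
position: [0.5253, -0.0496, 0.1264]
eef_rot: [-3.141, 0.003, -0.094]
contact_force: [-0.1, 0.2, -2.5]
width: 0.0551
```

```bash
python3 - <<'E'
from h import *
rows((*B2W(-.008,-.0545),.03,-5.5),(*B2W(-.008,-.0545),.009,-5.5))
z=read_state()["position"][2]+.0595
for n in("scene","top"):
    d=get_image(n);print(n,proj(d,[[*B2W(-.028,-.0545),z]]))
    for x in strips(d,z,20):
        if abs(x[1][0]-.5)<.1 and abs(x[1][1]+.03)<.1: print(x[0],W2B(x[1])*1e3,x[2],x[3])
    cv2.imwrite(f"pics/d_{n}.png",d["img"][:,:,::-1])
a=cv2.imread("pics/d_scene.png")[130:290,250:410];b=cv2.imread("pics/d_top.png")[150:310,230:390]
cv2.imwrite("pics/c4.png",cv2.resize(np.hstack([a,b]),(800,400),interpolation=cv2.INTER_CUBIC))
E
```

```text
t 11.05 pos [ 0.5253 -0.0496  0.1264] board [ -9.5 -54.7] rpy [-180.     0.2   -5.4] F [-0.1  0.2 -2.5] w 0.0551
(np.float64(0.5268132369007104), np.float64(-0.04948232679084946), 0.03, -5.5) -> [ 0.18 -0.02  9.64] [-0.   0.2  0.1]
(np.float64(0.5268132369007104), np.float64(-0.04948232679084946), 0.009, -5.5) -> [ 1.800e-01 -1.000e-02  1.174e+01] [-0.   0.2  0.1]
scene [[318.64539015 203.63443374]]
[351.2 208.4] [16.60764123  2.80468408] 84.6 [0.057 0.016]
[326.  214.2] [  4.35059995 -53.52945245] 171.8 [0.049 0.017]
top [[323.35511282 251.79387013]]
[300.4 212.4] [40.58041711 -2.01983832] 81.8 [0.051 0.016]
[323.5 215.5] [ 40.20922314 -46.15862189] 94.7 [0.029 0.012]
[339.5 217.9] [ 39.34042846 -76.78288018] 58.7 [0.019 0.011]
[348.  218.1] [ 40.9830847 -92.7991744] 83.6 [0.015 0.01 ]
[263.2 244.5] [-28.47672904  59.94660877] 168.5 [0.021 0.012]
[271.6 251.2] [-39.05827689  42.55233256] 37.3 [0.02  0.012]
[265.9 260.9] [-58.55027286  50.92264278] 78.7 [0.037 0.024]
[359.4 273.5] [ -60.1191131  -126.84613608] 87.7 [0.038 0.013]
```

View pics/c4.png

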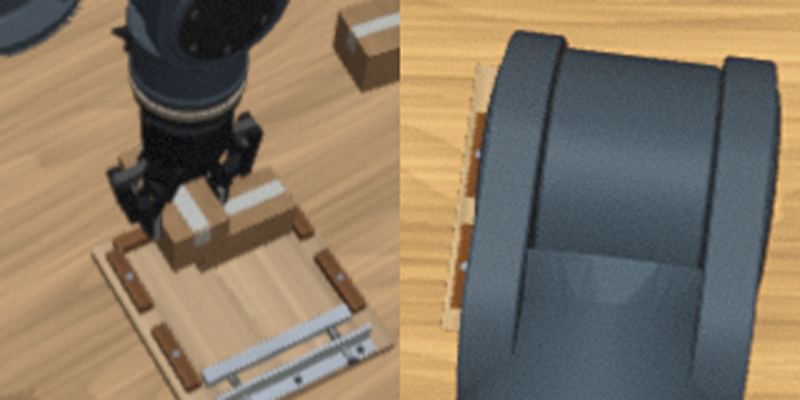

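The carton is held level, tape end near (326,214) in the scene view. Lowering D.

Emit:
{"op": "servo_tool", "data": {"increments": [[0.2,0,3,0,0.2,0.1,0],[0.2,0,6,0,0.2,0.1,0],[0.2,0,8,0,0.2,0.1,0],[0.2,0,9.5,0,0.2,0.1,0],[0.2,0,10.5,0,0.2,0.1,0],[0.2,0,11,0,0.2,0.1,0],[0.2,0,11.3,0,0.2,0.1,0],[0.2,0,11.5,0,0.2,0.1,0],[0.2,0,11.5,0,0.2,0.1,0]]}}

```text
time: 12.28
position: [0.5304, -0.0505, 0.0134]
eef_rot: [-3.14, -0.007, -0.095]
contact_force: [7.2, -0.8, 19.5]
width: 0.0547
```

Emit:
{"op": "servo_tool", "data": {"increments": [[-0.1,0,0.1,0,0,0,0],[-0.2,0,0.1,0,0,0,0],[-0.2,0,0.1,0,0,0,0]]}}

```text
time: 12.65
position: [0.5304, -0.0505, 0.0134]
eef_rot: [-3.14, -0.011, -0.095]
contact_force: [14.0, -1.2, 22.8]
width: 0.0548
```

```bash
python3 - <<'E'
from h import *
rows()
d=get_image("scene")
for x in strips(d,.068,20):
  if abs(x[1][0]-.5)<.1 and abs(x[1][1]+.03)<.1: print(x[0],W2B(x[1])*1e3,x[2],x[3])
E
```

```text
t 12.65 pos [ 0.5304 -0.0505  0.0134] board [ -4.3 -55.2] rpy [-179.9   -0.6   -5.4] F [14.  -1.2 22.8] w 0.0548
[325.8 243.3] [  7.39798987 -52.83417214] 169.3 [0.048 0.018]
```

```bash
python3 - <<'E'
from h import *
d=get_image("scene");print(proj(d,[[*B2W(.026,-.055),.018],[*B2W(.026,-.055),.068],[*B2W(.026,-.083),.018],[*B2W(.026,-.027),.018]]).round(1))
cv2.imwrite("pics/c5.png",cv2.convertScaleAbs(cv2.resize(d["img"][175:295,270:400],(780,720),interpolation=cv2.INTER_CUBIC)[:600,:,::-1],alpha=1.4))
E
```

```text
[[328.2 260.1]
 [328.7 249.6]
 [318.1 264.7]
 [338.2 255.4]]
```

View pics/c5.png

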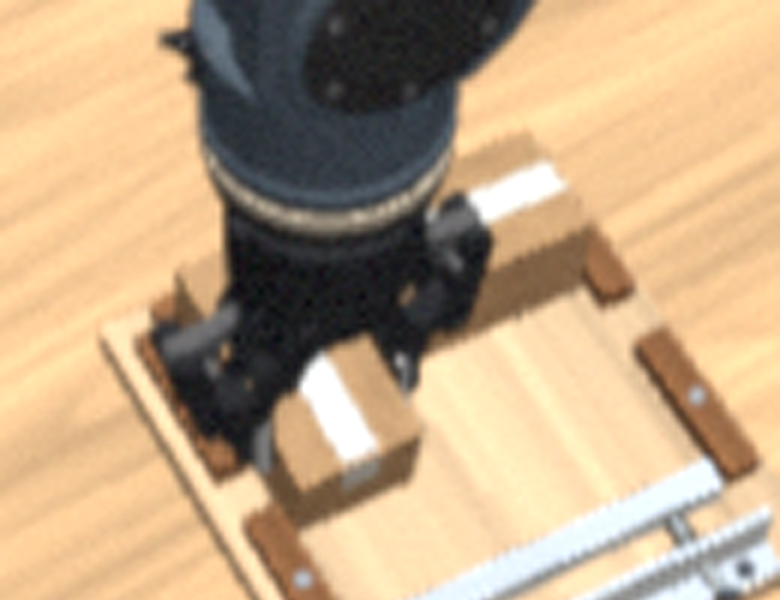

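```bash
python3 - <<'E'
from h import *
d=get_image("scene")
for x in(-.082,-.078,-.074,.026,.03,.034):
  print(x,[proj(d,[[*B2W(x,y),z]])[0].round(1).tolist() for y,z in((-.083,.068),(-.083,.078),(-.027,.068),(-.083,.018),(-.027,.018))])
E
```

```text
-0.082 [[297.5, 220.5], [297.4, 218.2], [317.7, 211.8], [298.0, 231.6], [317.6, 223.0]]
-0.078 [[298.2, 221.7], [298.1, 219.4], [318.5, 212.9], [298.7, 232.8], [318.3, 224.2]]
-0.074 [[299.0, 222.9], [298.9, 220.6], [319.3, 214.1], [299.4, 234.0], [319.1, 225.3]]
0.026 [[318.2, 254.4], [318.3, 252.2], [339.1, 244.9], [318.1, 264.7], [338.2, 255.4]]
0.03 [[319.0, 255.7], [319.1, 253.5], [339.9, 246.2], [318.8, 266.0], [339.0, 256.7]]
0.034 [[319.9, 257.0], [319.9, 254.8], [340.7, 247.4], [319.6, 267.3], [339.8, 257.9]]
```

The view shows D's front end down on the slab but its rear raised, so it is caught on a lip. I'll lift it, move it away from the lips, set it down, then slide it back.

Emit:
{"op": "servo_tool", "data": {"increments": [[0,0,-1,0,0,0,0],[0.2,-0.1,-2.5,0,0.6,0,0],[1.4,-0.1,-2.5,0,0.6,0,0],[1.4,-0.1,-2.5,0,0.6,0,0],[1.4,-0.1,-1.5,0,0.6,0,0],[1.4,-0.1,-0.5,0,0.6,0,0],[1.4,-0.1,0.1,0,0.6,0,0],[1.4,-0.1,0.3,0,0.6,0,0],[1.4,-0.1,0.3,0,0.6,0,0]]}}

```text
time: 13.92
position: [0.5369, -0.0505, 0.0085]
eef_rot: [-3.14, -0.009, -0.094]
contact_force: [-32.3, 3.1, 61.9]
width: 0.0552
```

```bash
python3 - <<'E'
from h import *
rows()
E
```

```text
t 13.93 pos [ 0.5369 -0.0505  0.0085] board [  2.1 -54.6] rpy [-179.9   -0.5   -5.4] F [-32.3   3.1  61.9] w 0.0552
```

Emit:
{"op": "servo_tool", "data": {"increments": [[0,0,-0.25,0,0,0,0],[0,0,-0.3,0,0,0,0],[0,0,-0.3,0,0,0,0]]}}

```text
time: 14.3
position: [0.5382, -0.0507, 0.0091]
eef_rot: [-3.14, -0.01, -0.094]
contact_force: [0.5, -0.1, -2.3]
width: 0.055
```

```bash
python3 - <<'E'
from h import *
rows()
d=get_image("scene")
print(proj(d,[[*B2W(x,y),z] for x,y,z in((.034,-.083,.018),(.034,-.027,.018),(.034,-.027,.068),(-.074,-.083,.068))]).round(1))
cv2.imwrite("pics/c6.png",cv2.convertScaleAbs(cv2.resize(d["img"][195:285,280:380],(800,720),interpolation=cv2.INTER_CUBIC)[:600,:,::-1],alpha=1.5))
E
```

```text
t 14.3 pos [ 0.5382 -0.0507  0.0091] board [  3.5 -54.7] rpy [-179.9   -0.6   -5.4] F [ 0.5 -0.1 -2.3] w 0.055
[[319.6 267.3]
 [339.8 257.9]
 [340.7 247.4]
 [299.  222.9]]
```

View pics/c6.png

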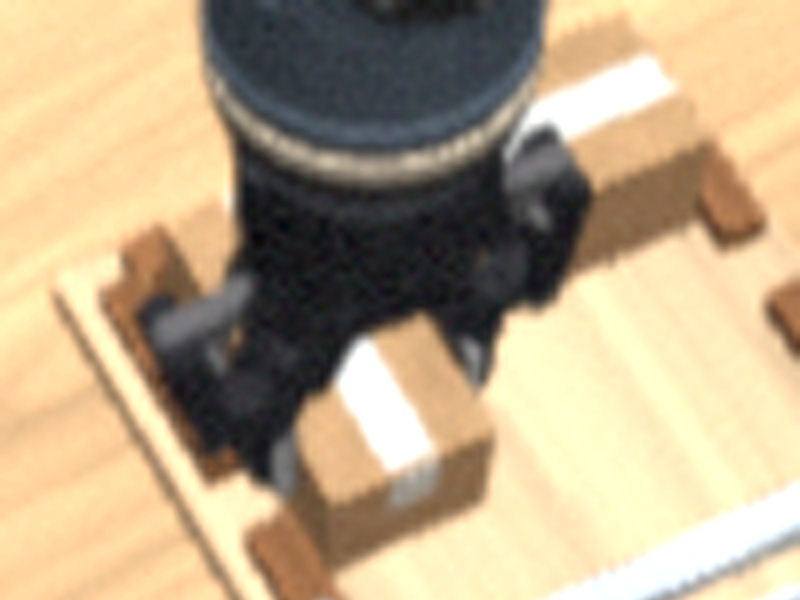

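The front face looks foreshortened, so the carton is pitched front-down in the grip. I'll set it down clear of the lips and let go so it settles flat, then look at it with the arm away.

Emit:
{"op": "servo_tool", "data": {"increments": [[0,0,-1.5,0,0.6,0,0],[1,-0.15,-2,0,0.6,0,0],[2.2,-0.25,-1,0,0.6,0,0],[2.2,-0.25,0,0,0.6,0,0],[2.2,-0.25,0.1,0,0.6,0,0],[2.2,-0.25,0.1,0,0.6,0,0.8],[2.2,-0.25,0.1,0,0.6,0,0.8],[2.2,-0.25,0.1,0,0.6,0,0.8],[2.2,-0.25,-5,0,0.6,0,1],[2.2,-0.25,-11,0,0.6,0,1],[-5,15,-13,0,0.6,0,1],[-10,20,-13,0,0.6,0,1]]}}

```text
time: 15.85
position: [0.4886, -0.1545, 0.132]
eef_rot: [-3.141, -0.023, -0.092]
contact_force: [-0.1, -0.3, -0.0]
width: 0.0855
```

```bash
python3 - <<'E'
from h import *
rows()
for n in("scene","top"):
    d=get_image(n)
    for x in strips(d,.068,20):
        if abs(x[1][0]-.54)<.1 and abs(x[1][1])<.1: print(n,x[0],W2B(x[1])*1e3,x[2],x[3])
E
```

```text
t 15.85 pos [ 0.4886 -0.1545  0.132 ] board [ -36.  -162.7] rpy [-179.9   -1.3   -5.3] F [-0.1 -0.3 -0. ] w 0.0855
scene [343.7 211.7] [-52.42763392  30.11367134] 84.3 [0.106 0.018]
scene [325.6 242.1] [  3.98858293 -51.85644807] 174.7 [0.106 0.017]
scene [360.5 266.9] [101.19256046 -11.75524169] 84.3 [0.154 0.019]
top [305.4 201. ] [77.30903981 -1.59761199] 84.5 [0.157 0.015]
top [325.  240.5] [-1.58648786e-02 -5.30457326e+01] 174.6 [0.104 0.017]
top [281.7 261.6] [-55.26855686  31.44752173] 83.9 [0.108 0.017]
```

D now lies flat at about (2, -52) mm and is square to the board. The real grip offset was -23.5 mm, which is why its end caught the -x lip. I'll regrasp and slide it home.

```bash
python3 - <<'E'
from h import *
rows((*B2W(.022,-.0524),.132,-5.4),(*B2W(.022,-.0524),.0085,-5.4))
E
```

```text
t 15.95 pos [ 0.4859 -0.157   0.1319] board [ -38.4 -165.5] rpy [-180.    -1.2   -5.6] F [0.8 1.  0.6] w 0.0852
(np.float64(0.5568763989320182), np.float64(-0.0502673673498851), 0.132, -5.4) -> [  6.02 -11.32   0.12] [-0.  -1.2 -0.2]
(np.float64(0.5568763989320182), np.float64(-0.0502673673498851), 0.0085, -5.4) -> [  5.75 -11.31  12.47] [-0.  -1.2 -0.2]
```

Emit:
{"op": "servo_tool", "data": {"increments": [[6,-11.3,0.1,0,-1.2,0,1],[6,-11.3,0.1,0,-1.2,0,1],[6,-11.3,0.1,0,-1.2,0,1],[5.9,-11.3,5,0,-1.2,0,1],[5.9,-11.3,5,0,-1.2,0,1],[5.9,-11.3,5,0,-1.2,0,1]]}}

```text
time: 16.7
position: [0.559, -0.0497, 0.0839]
eef_rot: [-3.138, -0.001, -0.09]
contact_force: [-0.4, -0.3, 0.9]
width: 0.0854
```

```bash
python3 - <<'E'
from h import *
rows((*B2W(.022,-.0524),.0085,-5.4))
E
```

```text
t 16.7 pos [ 0.559  -0.0497  0.0839] board [ 24.  -51.6] rpy [-179.8   -0.    -5.2] F [-0.4 -0.3  0.9] w 0.0854
(np.float64(0.5568763989320182), np.float64(-0.0502673673498851), 0.0085, -5.4) -> [-0.21  0.11  7.54] [-0.2 -0.   0.2]
```

Emit:
{"op": "servo_tool", "data": {"increments": [[-0.2,0.1,4,0,0,0.2,1],[-0.2,0.1,7.5,0,0,0.2,1],[-0.2,0.1,7.5,0,0,0.2,1],[-0.2,0.1,7.5,0,0,0.2,1],[-0.2,0.1,7.5,0,0,0.2,0],[-0.2,0.1,7.5,0,0,0.2,0],[-0.2,0.1,7.5,0,0,0.2,0],[-0.2,0.1,7.5,0,0,0.2,0]]}}

```text
time: 17.7
position: [0.5576, -0.0505, 0.0091]
eef_rot: [-3.137, -0.002, -0.092]
contact_force: [-3.4, 1.4, 12.5]
width: 0.0551
```

Emit:
{"op": "servo_tool", "data": {"increments": [[-0.4,0.2,-0.1,0,0,0,0],[-0.9,0.2,-0.1,0,0,0,0],[-1.4,0.2,-0.1,0,0,0,0],[-1.9,0.2,-0.1,0,0,0,0],[-2.3,0.2,-0.1,0,0,0,0],[-2.6,0.2,-0.1,0,0,0,0],[-2.6,0.2,-0.1,0,0,0,0]]}}

```text
time: 18.58
position: [0.5307, -0.05, 0.0091]
eef_rot: [-3.137, -0.001, -0.092]
contact_force: [1.6, -0.9, 8.6]
width: 0.0551
```

```bash
python3 - <<'E'
from h import *
rows()
E
```

```text
t 18.57 pos [ 0.5307 -0.05    0.0091] board [ -4.  -54.6] rpy [-1.797e+02 -1.000e-01 -5.300e+00] F [ 1.6 -0.9  8.6] w 0.0551
```

Emit:
{"op": "servo_tool", "data": {"increments": [[-0.2,0,-0.05,0,0,0.2,0],[-0.4,0,-0.05,0,0,0.2,0],[-0.5,0,-0.05,0,0,0.2,0],[-0.5,0,-0.05,0,0,0.2,0]]}}

```text
time: 19.08
position: [0.5276, -0.0497, 0.0097]
eef_rot: [-3.137, -0.004, -0.096]
contact_force: [13.0, -0.8, -2.3]
width: 0.055
```

```bash
python3 - <<'E'
from h import *
rows()
E
```

```text
t 19.07 pos [ 0.5276 -0.0497  0.0097] board [ -7.2 -54.7] rpy [-179.7   -0.2   -5.5] F [13.  -0.8 -2.3] w 0.055
```

Emit:
{"op": "servo_tool", "data": {"increments": [[0.2,0,0,0,0,0,0],[0.2,0,0,0,0,0,0.8],[0.2,0,0,0,0,0,0.8],[0.2,0,0,0,0,0,0.8],[0.2,0,-5,0,0,0,1],[0.2,0,-11,0,0,0,1],[0.2,0,-13,0,0,0,1],[0.2,0,-13,0,0,0,1]]}}

```text
time: 20.08
position: [0.5284, -0.0504, 0.1404]
eef_rot: [-3.137, -0.003, -0.096]
contact_force: [0.4, 0.3, -0.3]
width: 0.0854
```

```bash
python3 - <<'E'
from h import *
rows((.5885,.2858,.13,75.2))
for n in("scene",):
    d=get_image(n)
    for x in strips(d,.068,20):
        if abs(x[1][0]-.54)<.1 and abs(x[1][1])<.1: print(n,x[0],W2B(x[1])*1e3,x[2],x[3])
E
```

```text
t 20.07 pos [ 0.5284 -0.0504  0.1404] board [ -6.3 -55.3] rpy [-179.7   -0.2   -5.5] F [ 0.4  0.3 -0.3] w 0.0854
(0.5885, 0.2858, 0.13, 75.2) -> [  2.77 -34.03   1.2 ] [ -0.1  -0.3 -80.7]
scene [343.5 211.8] [-52.46008151  29.40730943] 84.6 [0.107 0.018]
scene [319.6 233.9] [-22.89300513 -53.33976299] 173.7 [0.106 0.017]
scene [360.4 267. ] [101.33043838 -12.1438156 ] 84.4 [0.154 0.019]
```

Emit:
{"op": "servo_tool", "data": {"increments": [[2.8,-34,1.2,0,0,-80.7,1],[2.8,-34,1.2,0,0,-80.7,1],[2.8,-34,1.2,0,0,-80.7,1],[2.8,-34,1.2,0,0,-80.7,1],[2.8,-34,1.2,0,0,-80.7,1],[2.8,-34,1.2,0,0,-80.7,1],[2.8,-34,1.2,0,0,-80.7,1],[2.8,-34,1.2,0,0,-80.7,1],[2.8,-34,1.2,0,0,-80.7,1],[2.8,-34,4.2,0,0,-80.7,1],[2.8,-34,4.2,0,0,-80.7,1],[2.8,-34,4.2,0,0,-80.7,1]]}}

```text
time: 21.62
position: [0.5878, 0.2856, 0.099]
eef_rot: [-3.141, -0.004, 1.312]
contact_force: [-1.1, 0.4, 0.7]
width: 0.0853
```

```bash
python3 - <<'E'
from h import *
rows((.5885,.2858,-.0095,75.2))
for n in("scene","top"):
    d=get_image(n)
    for x in strips(d,.068,20):
        if abs(x[1][0]-.54)<.1 and abs(x[1][1])<.1: print(n,x[0],W2B(x[1])*1e3,x[2],x[3])
E
```

```text
t 21.62 pos [0.5878 0.2856 0.099 ] board [ 20.6 284.9] rpy [-179.9   -0.3   75.2] F [-1.1  0.4  0.7] w 0.0853
(0.5885, 0.2858, -0.0095, 75.2) -> [-1.000e-02  7.000e-02  1.085e+01] [-0.1 -0.3 -0. ]
scene [343.5 211.8] [-52.47925066  29.60638867] 84.5 [0.107 0.018]
scene [319.2 233.5] [-24.57559409 -53.60224039] 174.3 [0.108 0.017]
scene [360.4 266.9] [101.0030658  -11.87395046] 84.3 [0.154 0.019]
top [305.6 201. ] [77.34737811 -1.99577047] 84.5 [0.157 0.015]
top [324.  254.5] [-29.50465221 -54.57916725] 174.5 [0.104 0.017]
top [281.7 261.6] [-55.25897228  31.34798211] 84.0 [0.108 0.017]
```

Emit:
{"op": "servo_tool", "data": {"increments": [[0,0.05,6,0,-0.3,0,1],[0,0.05,10.9,0,-0.3,0,1],[0,0.05,10.9,0,-0.3,0,1],[0,0.05,10.9,0,-0.3,0,1],[0,0.05,10.9,0,-0.3,0,0],[0,0.05,10.9,0,-0.3,0,0],[0,0.05,10.9,0,-0.3,0,0],[0,0.05,10.9,0,-0.3,0,0],[0,0.05,6,0,-0.3,0,0],[0,0.05,0,0,-0.3,0,0],[0,0.05,-5,0,-0.3,0,0],[0,0.05,-5,0,-0.3,0,0]]}}

```text
time: 23.22
position: [0.5905, 0.2863, 0.1538]
eef_rot: [3.136, -0.004, 1.313]
contact_force: [1.6, 0.7, -2.0]
width: 0.0549
```

```bash
python3 - <<'E'
from h import *
rows((*B2W(.02,.0545),.16,-5.5),(*B2W(.02,.0545),.16,-5.5,30))
E
```

```text
t 23.23 pos [0.5905 0.2863 0.1538] board [ 23.2 285.8] rpy [179.7  -0.2  75.2] F [ 1.6  0.7 -2. ] w 0.0549
(np.float64(0.5651315174796958), np.float64(0.05633217776060677), 0.16, -5.5) -> [-22.88   3.42  -0.7 ] [ 0.1 -0.4 80.7]
(np.float64(0.5651315174796958), np.float64(0.05633217776060677), 0.16, -5.5, 30) -> [-22.88   3.42  -0.7 ] [ 21.2 -25.2  78.7]
```

Emit:
{"op": "servo_tool", "data": {"increments": [[-22.9,3.4,-0.7,21.2,-25.2,78.7,0],[-22.9,3.4,-0.7,21.2,-25.2,78.7,0],[-22.9,3.4,-0.7,21.2,-25.2,78.7,0],[-22.9,3.4,-0.7,21.2,-25.2,78.7,0],[-22.9,3.4,-0.7,21.2,-25.2,78.7,0],[-22.9,3.4,-0.7,21.2,-25.2,78.7,0],[-22.9,3.4,-0.7,21.2,-25.2,78.7,0],[-22.9,3.4,-0.7,21.2,-25.2,78.7,0],[-22.9,3.4,-0.7,21.2,-25.2,78.7,0],[-22.9,3.4,-0.7,21.2,-25.2,78.7,0],[-22.9,3.4,-0.7,21.2,-25.2,78.7,0],[-22.9,3.4,-0.7,21.2,-25.2,78.7,0]]}}

```text
time: 24.72
position: [0.554, 0.0226, 0.1497]
eef_rot: [-3.069, 0.521, -0.002]
contact_force: [0.8, -0.1, -2.5]
width: 0.055
```

```bash
cat >> h.py <<'E'
def vplane(d,px,by):
    """rays onto the vertical plane board y=by -> board x, world z"""
    c,r=rays(d,px);cb=W2B(c[:2]);a=np.radians(BY)
    M=np.array([[np.cos(a),np.sin(a)],[-np.sin(a),np.cos(a)]]);rb=r[:,:2]@M.T
    k=(by-cb[1])/rb[:,1];return np.c_[cb[0]+k*rb[:,0],c[2]+k*r[:,2]]
def maskpx(d,x0,x1,y0,y1,v=120):
    hsv=cv2.cvtColor(d["img"],cv2.COLOR_RGB2HSV)
    m=((hsv[...,1]<60)&(hsv[...,2]>v)).astype(np.uint8)[y0:y1,x0:x1]
    n,l,s,c=cv2.connectedComponentsWithStats(m)
    return [(np.c_[np.nonzero(l==i)[::-1]]+[x0,y0]) for i in range(1,n) if s[i,4]>25]
E
python3 - <<'E'
from h import *
rows()
d=get_image("scene")
p=read_state()["position"];print(proj(d,[p]))
for m in maskpx(d,300,420,150,275):
    c=m.mean(0);q=vplane(d,m,.0545);u=np.linalg.svd((m-c),full_matrices=0)[2][0]
    t=(m-c)@u;e=[c+u*t.min(),c+u*t.max()]
    print(c.round(1),len(m),"ends px",np.round(e,1).tolist(),"xz",(vplane(d,e,.0545)*1e3).round(1).tolist())
cv2.imwrite("pics/c7.png",cv2.convertScaleAbs(cv2.resize(d["img"][150:270,290:430],(700,600),interpolation=cv2.INTER_CUBIC)[:,:,::-1],alpha=1.4))
E
```

```text
t 24.73 pos [0.554  0.0226 0.1497] board [12.1 19.8] rpy [-1.759e+02  2.980e+01 -1.000e-01] F [ 0.8 -0.1 -2.5] w 0.055
[[355.64094729 213.42738784]]
[356.4 195.9] 124 ends px [[352.9, 188.1], [360.1, 204.0]] xz [[-59.4, 140.4], [-22.4, 121.4]]
[334.3 215.8] 130 ends px [[343.9, 211.7], [324.0, 220.1]] xz [[-88.5, 6.0], [-191.1, -167.7]]
[319.4 233.7] 279 ends px [[308.6, 216.2], [330.1, 250.9]] xz [[-293.3, -279.2], [-146.2, -282.5]]
[372.2 225.8] 94 ends px [[367.7, 219.5], [376.5, 231.6]] xz [[15.2, 105.3], [54.9, 107.2]]
[374.5 265.7] 596 ends px [[399.0, 261.8], [337.6, 271.6]] xz [[150.0, 114.1], [-93.2, -332.6]]
```

View pics/c7.png

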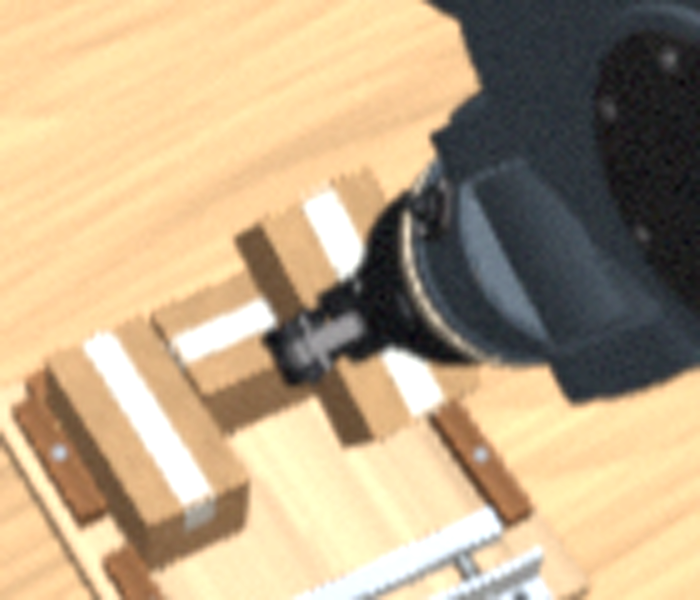

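The held carton is tilted bar-end down, its tape visible at (356,196) and (372,226), but the arm has not finished the move.

```bash
python3 - <<'E'
from h import *
print(read_state()["joint_positions"].round(3))
rows((*B2W(.02,.0545),.15,-5.5,30))
E
```

```text
[-0.004  0.958  0.902  2.036  0.072  3.141]
t 24.77 pos [0.5539 0.0225 0.1497] board [12.1 19.7] rpy [-175.9   29.9   -0.2] F [-0.4 -0.4 -1.8] w 0.0552
(np.float64(0.5651315174796958), np.float64(0.05633217776060677), 0.15, -5.5, 30) -> [ 0.95 -3.42 -0.34] [-1.5  0.   4.6]
```

Joint 6 is at its 180° stop, because yaw = j1 − j6 + 180°. I need the half-turned grasp, so yaw goes to 174.5 by rotating the other way.

```bash
python3 - <<'E'
from h import *
rows((*B2W(.02,.0545),.15,174.5,28),(*B2W(.02,.0545),.15,84.5,28))
E
```

```text
t 24.77 pos [0.5539 0.0225 0.1497] board [12.1 19.7] rpy [-175.9   29.9   -0.2] F [-0.4 -0.4 -1.8] w 0.0552
(np.float64(0.5651315174796958), np.float64(0.05633217776060677), 0.15, 174.5, 28) -> [ 0.95 -3.42 -0.34] [  -3.1   -2.4 -175.3]
(np.float64(0.5651315174796958), np.float64(0.05633217776060677), 0.15, 84.5, 28) -> [ 0.95 -3.42 -0.34] [ -2.8   0.4 -85.4]
```

Emit:
{"op": "servo_tool", "data": {"increments": [[0.95,-3.4,-1.3,-3.1,-2.4,-175.3,0],[0.95,-3.4,-1.3,-3.1,-2.4,-175.3,0],[0.95,-3.4,-1.3,-3.1,-2.4,-175.3,0],[0.95,-3.4,-1.3,-3.1,-2.4,-175.3,0],[0.95,-3.4,-1.3,-3.1,-2.4,-175.3,0],[0.95,-3.4,-1.3,-3.1,-2.4,-175.3,0],[0.95,-3.4,-1.3,-3.1,-2.4,-175.3,0],[0.95,-3.4,-1.3,-3.1,-2.4,-175.3,0],[0.95,-3.4,-1.3,-3.1,-2.4,-175.3,0],[0.95,-3.4,-1.3,-3.1,-2.4,-175.3,0],[0.95,-3.4,-1.3,-3.1,-2.4,-175.3,0],[0.95,-3.4,-1.3,-3.1,-2.4,-175.3,0]]}}

```text
time: 26.28
position: [0.5682, 0.0551, 0.1568]
eef_rot: [-2.787, -0.336, 2.176]
contact_force: [0.2, -0.2, -1.9]
width: 0.0551
```

```bash
python3 - <<'E'
from h import *
print(read_state()["joint_positions"].round(3))
rows((*B2W(.02,.0545),.15,174.5,28))
E
```

```text
[0.049 0.958 0.946 2.036 0.079 0.935]
t 26.27 pos [0.5682 0.0551 0.1568] board [23.2 53.6] rpy [-159.7  -19.3  124.7] F [ 0.2 -0.2 -1.9] w 0.0551
(np.float64(0.5651315174796958), np.float64(0.05633217776060677), 0.15, 174.5, 28) -> [0.04 0.08 0.75] [  0.8  -0.  -46.2]
```

Emit:
{"op": "servo_tool", "data": {"increments": [[0,0.1,0.5,0.4,0,-46.2,0],[0,0.1,0.5,0.4,0,-46.2,0],[0,0.1,0.5,0.4,0,-46.2,0],[0,0.1,0.5,0.4,0,-46.2,0],[0,0.1,0.5,0.4,0,-46.2,0],[0,0.1,0.5,0.4,0,-46.2,0],[0,0.1,0.5,0.4,0,-46.2,0]]}}

```text
time: 27.15
position: [0.5666, 0.0558, 0.1519]
eef_rot: [3.139, -0.487, 3.037]
contact_force: [0.5, -0.1, -0.8]
width: 0.055
```

```bash
cat > m.py <<'E'
from h import *
def hold(by,win=(330,430,150,280)):
    d=get_image("scene");P=[]
    for m in maskpx(d,*win):
        c=m.mean(0);u=np.linalg.svd((m-c),full_matrices=0)[2][0]
        if u[1]<0:u=-u
        t=(m-c)@u;e=[c+u*t.min(),c+u*t.max()];q=vplane(d,e,by)*1e3
        print(c.round(1),len(m),"slope px",u.round(2),"ends xz",q.round(1).tolist())
if __name__=="__main__":
    print(read_state()["joint_positions"].round(3))
    rows(); hold(.0545)
E
python3 m.py
```

```text
[0.053 0.955 0.925 2.022 0.076 0.139]
t 27.15 pos [0.5666 0.0558 0.1519] board [21.5 54.1] rpy [179.9 -27.9 174. ] F [ 0.5 -0.1 -0.8] w 0.055
[373.4 190.7] 105 slope px [0.38 0.92] ends xz [[5.8, 229.4], [32.2, 212.5]]
[343.9 211.6] 199 slope px [-0.91  0.42] ends xz [[-28.6, 109.9], [-163.4, -123.1]]
[386.8 220.8] 124 slope px [0.4  0.91] ends xz [[65.0, 196.1], [98.3, 177.8]]
[370.6 268.5] 786 slope px [-0.98  0.21] ends xz [[149.8, 111.1], [-139.0, -451.1]]
```

The held carton measures 29° tilt, and its pose fits an offset along the tool axis: the bottom is 9.5 mm behind the TCP and the centre about 2 mm forward. I'll lower it to just above bar height.

```bash
cat >> h.py <<'E'
def PT(x0,z0,th,by,yaw,L=.056,H=.0095):
    """TCP waypoint putting the bar-side bottom edge at board x0, z0 (world) with tilt th"""
    t=np.radians(th);c,s=np.cos(t),np.sin(t)
    return (*B2W(x0-L*c-H*s,by).round(4),round(z0+L*s-H*c,4),yaw,th)
E
python3 - <<'E'
from h import *
rows(PT(.072,.040,28,.0545,174.5),PT(.072,.030,28,.0545,174.5),PT(.072,.019,28,.0545,174.5))
E
```

```text
t 27.2 pos [0.5666 0.0557 0.1519] board [21.5 54.1] rpy [179.9 -27.9 174. ] F [-0.8  0.5 -2. ] w 0.0555
(np.float64(0.5632), np.float64(0.0565), np.float64(0.0579), 174.5, 28) -> [-4.09  0.02  8.47] [ 0.4  0.1 -0.4]
(np.float64(0.5632), np.float64(0.0565), np.float64(0.0479), 174.5, 28) -> [-4.56  0.02  9.36] [ 0.4  0.1 -0.4]
(np.float64(0.5632), np.float64(0.0565), np.float64(0.0369), 174.5, 28) -> [-5.070e+00  1.000e-02  1.033e+01] [ 0.4  0.1 -0.4]
```

Emit:
{"op": "servo_tool", "data": {"increments": [[-1.5,0,3,0.4,0,-0.4,0],[-3,0,6,0.4,0,-0.4,0],[-4.1,0,8.5,0.4,0,-0.4,0],[-4.1,0,8.5,0.4,0,-0.4,0],[-4.1,0,8.5,0.4,0,-0.4,0]]}}

```text
time: 27.82
position: [0.5636, 0.0563, 0.0588]
eef_rot: [-3.141, -0.485, 3.046]
contact_force: [-0.0, -0.2, -1.4]
width: 0.0555
```

```bash
python3 - <<'E'
from m import *
rows(PT(.072,.030,28,.0545,174.5),PT(.072,.019,28,.0545,174.5));hold(.0545)
E
```

```text
t 27.82 pos [0.5636 0.0563 0.0588] board [18.5 54.3] rpy [-180.   -27.8  174.5] F [-0.  -0.2 -1.4] w 0.0555
(np.float64(0.5632), np.float64(0.0565), np.float64(0.0479), 174.5, 28) -> [-0.47  0.02  0.98] [-0.   0.2  0. ]
(np.float64(0.5632), np.float64(0.0565), np.float64(0.0369), 174.5, 28) -> [-0.98  0.02  1.95] [-0.   0.2  0. ]
[345.9 210.8] 226 slope px [-0.92  0.4 ] ends xz [[-14.1, 133.5], [-163.6, -122.5]]
[369.1 214.7] 101 slope px [0.33 0.94] ends xz [[4.8, 140.0], [31.5, 116.0]]
[381.8 242.7] 102 slope px [0.43 0.9 ] ends xz [[64.7, 102.8], [96.7, 88.0]]
[370.7 268.5] 789 slope px [-0.98  0.21] ends xz [[149.9, 111.1], [-139.1, -450.9]]
```

Emit:
{"op": "servo_tool", "data": {"increments": [[-0.25,0,0.5,0,0,0,0],[-0.5,0,1,0,0,0,0],[-0.75,0,1.5,0,0,0,0],[-1,0,1.95,0,0,0,0],[-1,0,1.95,0,0,0,0]]}}

```text
time: 28.5
position: [0.5624, 0.0563, 0.0363]
eef_rot: [-3.141, -0.487, 3.046]
contact_force: [-4.8, 1.1, 7.8]
width: 0.055
```

```bash
python3 - <<'E'
from m import *
rows(*[PT(x,.019,t,.0545,174.5) for t,x in((28,.072),(24,.0745),(20,.0775),(15,.0805),(10,.0825),(5,.0835),(0,.0835))]);hold(.0545)
E
```

```text
t 28.5 pos [0.5624 0.0563 0.0363] board [17.2 54.2] rpy [-180.   -27.9  174.5] F [-4.8  1.1  7.8] w 0.055
(np.float64(0.5632), np.float64(0.0565), np.float64(0.0369), 174.5, 28) -> [-0.04  0.02 -0.1 ] [-0.   0.1  0. ]
(np.float64(0.5646), np.float64(0.0564), np.float64(0.0331), 174.5, 24) -> [-0.34  0.03  0.17] [-0.  -3.9  0. ]
(np.float64(0.5668), np.float64(0.0562), np.float64(0.0292), 174.5, 20) -> [-0.72  0.03  0.42] [-0.  -7.9  0. ]
(np.float64(0.5691), np.float64(0.056), np.float64(0.0243), 174.5, 15) -> [-1.15  0.03  0.74] [ -0.  -12.9   0. ]
(np.float64(0.5708), np.float64(0.0558), np.float64(0.0194), 174.5, 10) -> [-1.54  0.03  1.09] [ -0.  -17.9   0. ]
(np.float64(0.572), np.float64(0.0557), np.float64(0.0144), 174.5, 5) -> [-1.88  0.03  1.48] [ -0.  -22.9   0. ]
(np.float64(0.5726), np.float64(0.0556), np.float64(0.0095), 174.5, 0) -> [-2.16  0.02  1.88] [ -0.  -27.9   0. ]
[345.9 210.8] 227 slope px [-0.91  0.4 ] ends xz [[-14.1, 133.5], [-163.5, -122.6]]
[368.1 219.9] 101 slope px [0.39 0.92] ends xz [[2.5, 114.7], [31.9, 96.9]]
[372.1 266.7] 861 slope px [-0.95  0.32] ends xz [[143.0, 119.8], [-126.3, -450.6]]
```

Contact is as expected, with about 5 N from the bar. Now rotating the rear end down in steps.

Emit:
{"op": "servo_tool", "data": {"increments": [[-0.2,0,0,0,-2,0,0],[-0.35,0,0.15,0,-4,0,0],[-0.5,0,0.3,0,-6,0,0],[-0.7,0,0.4,0,-8,0,0],[-0.95,0,0.55,0,-10.5,0,0],[-1.15,0,0.7,0,-13,0,0],[-1.15,0,0.7,0,-13,0,0]]}}

```text
time: 29.42
position: [0.5679, 0.0557, 0.0243]
eef_rot: [-3.141, -0.261, 3.046]
contact_force: [-8.2, 1.1, 0.9]
width: 0.0549
```

```bash
python3 - <<'E'
from m import *
rows(*[PT(x,.019,t,.0545,174.5) for t,x in((15,.0805),(10,.0825),(5,.0835),(0,.0835))]);hold(.0545)
E
```

```text
t 29.43 pos [0.5679 0.0557 0.0243] board [22.9 54.2] rpy [-180.   -15.   174.5] F [-8.2  1.1  0.9] w 0.0549
(np.float64(0.5691), np.float64(0.056), np.float64(0.0243), 174.5, 15) -> [-0.11  0.04 -0.03] [-0.  0.  0.]
(np.float64(0.5708), np.float64(0.0558), np.float64(0.0194), 174.5, 10) -> [-0.4   0.03  0.4 ] [-0. -5.  0.]
(np.float64(0.572), np.float64(0.0557), np.float64(0.0144), 174.5, 5) -> [-0.64  0.03  0.85] [ -0. -10.   0.]
(np.float64(0.5726), np.float64(0.0556), np.float64(0.0095), 174.5, 0) -> [-0.83  0.03  1.31] [ -0. -15.   0.]
[346.  210.7] 228 slope px [-0.91  0.4 ] ends xz [[-11.2, 138.7], [-163.6, -122.6]]
[363.3 217.7] 48 slope px [0. 1.] ends xz [[-5.3, 106.1], [0.6, 71.1]]
[378.6 244. ] 139 slope px [0.47 0.88] ends xz [[48.0, 82.3], [93.9, 68.4]]
[368. 268.] 541 slope px [-0.93  0.36] ends xz [[140.4, 121.4], [-110.8, -430.3]]
[385.7 273.1] 196 slope px [-0.92  0.39] ends xz [[156.7, 99.6], [58.7, -134.8]]
```

Emit:
{"op": "servo_tool", "data": {"increments": [[-0.25,0,0.2,0,-2.5,0,0],[-0.4,0,0.4,0,-5,0,0],[-0.55,0,0.6,0,-7.5,0,0],[-0.65,0,0.85,0,-10,0,0],[-0.75,0,1.1,0,-12.5,0,0],[-0.85,0,1.3,0,-15,0,0],[-0.85,0,1.3,0,-15,0,0]]}}

```text
time: 30.35
position: [0.572, 0.0554, 0.0097]
eef_rot: [3.142, -0.0, 3.047]
contact_force: [-18.9, -0.3, 18.0]
width: 0.0548
```

```bash
python3 - <<'E'
from m import *
rows();hold(.0545)
E
```

```text
t 30.35 pos [0.572  0.0554 0.0097] board [26.9 54.2] rpy [180.   -0.  174.6] F [-18.9  -0.3  18. ] w 0.0548
[343.2 211.9] 189 slope px [-0.9   0.43] ends xz [[-30.8, 107.4], [-163.2, -123.6]]
[374.9 239.9] 156 slope px [0.55 0.83] ends xz [[22.4, 72.6], [84.9, 69.5]]
[367.9 268.2] 534 slope px [-0.93  0.36] ends xz [[140.5, 121.3], [-110.6, -430.5]]
[385.7 273.1] 196 slope px [-0.92  0.39] ends xz [[156.7, 99.6], [58.7, -134.8]]
```

Emit:
{"op": "servo_tool", "data": {"increments": [[0.15,0,-0.1,0,0,0,0],[0.15,0,-0.1,0,0,0,0.8],[0.15,0,-0.1,0,0,0,0.8],[0.15,0,-0.1,0,0,0,0.8],[0.15,0,-5,0,0,0,1],[0.15,0,-11,0,0,0,1],[0.15,0,-13,0,0,0,1],[0.15,0,-13,0,0,0,1]]}}

```text
time: 31.4
position: [0.574, 0.0554, 0.1409]
eef_rot: [3.141, 0.005, 3.046]
contact_force: [-1.4, 1.0, -0.6]
width: 0.0852
```

```bash
python3 - <<'E'
from h import *
g=np.radians(71.7);u=np.array([np.cos(g),np.sin(g)])
c=np.array([.5555,-.2873])+.020*u
print(c);rows((*c,.13,71.7))
for n in("scene",):
    d=get_image(n)
    for x in strips(d,.068,20):
        if abs(x[1][0]-.54)<.12 and abs(x[1][1])<.1: print(n,x[0],W2B(x[1])*1e3,x[2],x[3])
E
```

```text
[ 0.56177985 -0.26831149]
t 31.4 pos [0.574  0.0554 0.1409] board [28.9 54.5] rpy [180.    0.3 174.5] F [-1.4  1.  -0.6] w 0.0852
(np.float64(0.5617798491193481), np.float64(-0.2683114904471619), 0.13, 71.7) -> [ -1.85 -32.34   1.09] [  0.3   0.2 102.8]
scene [337.6 214.3] [-52.56121556  12.72079476] 84.3 [0.073 0.018]
scene [370.2 232.9] [30.9918558  55.82745628] 174.5 [0.108 0.017]
scene [319.3 233.5] [-24.38609943 -53.48353162] 174.5 [0.109 0.017]
scene [363.2 270.8] [112.91537258 -11.43016335] 83.7 [0.158 0.033]
```

B is in: the scene view puts it at (31, 56) with its usual +2 mm bias, square to the board. Fetching the last carton, gripped 20 mm off-centre.

Emit:
{"op": "servo_tool", "data": {"increments": [[-1.8,-32.3,1.1,0.3,0.2,102.8,1],[-1.8,-32.3,1.1,0.3,0.2,102.8,1],[-1.8,-32.3,1.1,0.3,0.2,102.8,1],[-1.8,-32.3,1.1,0.3,0.2,102.8,1],[-1.8,-32.3,1.1,0.3,0.2,102.8,1],[-1.8,-32.3,1.1,0.3,0.2,102.8,1],[-1.8,-32.3,1.1,0.3,0.2,102.8,1],[-1.8,-32.3,1.1,0.3,0.2,102.8,1],[-1.8,-32.3,1.1,0.3,0.2,102.8,1],[-1.8,-32.3,1.1,0.3,0.2,102.8,1],[-1.8,-32.3,1.1,0.3,0.2,102.8,1],[-1.8,-32.3,1.1,0.3,0.2,102.8,1]]}}

```text
time: 32.95
position: [0.5597, -0.2678, 0.1276]
eef_rot: [-3.137, 0.001, 1.255]
contact_force: [0.6, 0.3, -0.5]
width: 0.0854
```

```bash
python3 - <<'E'
from h import *
rows((.5618,-.2683,-.0095,71.7))
for n in("scene","top"):
    d=get_image(n)
    for x in strips(d,.068,20):
        if abs(x[1][0]-.54)<.12 and abs(x[1][1])<.1: print(n,x[0],W2B(x[1])*1e3,x[2],x[3])
E
```

```text
t 32.95 pos [ 0.5597 -0.2678  0.1276] board [  45.7 -268.6] rpy [-1.798e+02  1.000e-01  7.190e+01] F [ 0.6  0.3 -0.5] w 0.0854
(0.5618, -0.2683, -0.0095, 71.7) -> [ 0.03  0.27 13.71] [-0.2  0.1  0.2]
scene [343.6 211.7] [-52.70708363  29.88583838] 84.5 [0.107 0.018]
scene [370.1 232.9] [30.90190075 55.71833208] 174.5 [0.107 0.017]
scene [319.3 233.5] [-24.37651485 -53.58307124] 174.3 [0.109 0.017]
scene [363.3 270.8] [112.89620343 -11.23108411] 83.9 [0.159 0.033]
top [324.  254.5] [-29.50465221 -54.57916725] 174.5 [0.104 0.017]
top [281.6 261.7] [-55.47722067  31.5278922 ] 84.1 [0.108 0.017]
```

Emit:
{"op": "servo_tool", "data": {"increments": [[0,0.25,7,0,0,0.2,1],[0,0.25,13.7,0,0,0.2,1],[0,0.25,13.7,0,0,0.2,1],[0,0.25,13.7,0,0,0.2,1],[0,0.25,13.7,0,0,0.2,0],[0,0.25,13.7,0,0,0.2,0],[0,0.25,13.7,0,0,0.2,0],[0,0.25,13.7,0,0,0.2,0],[0,0.25,7,0,0,0.2,0],[0,0.25,0,0,0,0.2,0],[0,0.25,-2,0,0,0.2,0],[0,0.25,-2,0,0,0.2,0]]}}

```text
time: 34.55
position: [0.5642, -0.2695, 0.1523]
eef_rot: [3.139, 0.002, 1.249]
contact_force: [0.0, -0.0, -2.1]
width: 0.0551
```

```bash
python3 - <<'E'
from h import *
z=read_state()["position"][2]+.0595
rows((*B2W(.05,-.0087),.15,84.5,20))
for n in("scene",):
    d=get_image(n)
    for x in strips(d,z,20):
        if abs(x[1][0]-.55)<.1 and abs(x[1][1]+.29)<.1: print(n,x[0],x[1],x[2],x[3])
E
```

```text
t 34.55 pos [ 0.5642 -0.2695  0.1523] board [  50.3 -269.9] rpy [1.798e+02 1.000e-01 7.150e+01] F [ 0.  -0.  -2.1] w 0.0551
(np.float64(0.588935951871433), np.float64(-0.009452234551805654), 0.15, 84.5, 20) -> [25.45 -5.88  0.16] [ 20.1  -2.1 -12.8]
scene [249.3 227.9] [ 0.4952 -0.2133] 109.3 [0.054 0.007]
scene [254.9 263.5] [ 0.5753 -0.2458] 167.4 [0.018 0.015]
scene [220.2 271.2] [ 0.5528 -0.3121] 71.4 [0.054 0.018]
```

Emit:
{"op": "servo_tool", "data": {"increments": [[25.4,-5.9,0.2,20,-2,-12.8,0],[25.4,-5.9,0.2,20,-2,-12.8,0],[25.4,-5.9,0.2,20,-2,-12.8,0],[25.4,-5.9,0.2,20,-2,-12.8,0],[25.4,-5.9,0.2,20,-2,-12.8,0],[25.4,-5.9,0.2,20,-2,-12.8,0],[25.4,-5.9,0.2,20,-2,-12.8,0],[25.4,-5.9,0.2,20,-2,-12.8,0],[25.4,-5.9,0.2,20,-2,-12.8,0],[25.4,-5.9,0.2,20,-2,-12.8,0]]}}

```text
time: 35.85
position: [0.5869, -0.0096, 0.1463]
eef_rot: [-2.788, -0.004, 1.473]
contact_force: [1.1, -0.8, -1.9]
width: 0.0552
```

```bash
python3 - <<'E'
from h import *
s=read_state();p=s["position"];print(s["joint_positions"].round(3))
# strip plane: height of top centre line
t=np.radians(20);zc=p[2]+.0595*np.cos(t);print("strip z",zc,"strip board x expected",(W2B(p[:2])[0]+.0595*np.sin(t))*1e3)
rows()
d=get_image("scene")
for m in maskpx(d,290,420,180,290):
    c=m.mean(0);u=np.linalg.svd((m-c),full_matrices=0)[2][0];k=(m-c)@u;e=[c+u*k.min(),c+u*k.max()]
    print(c.round(1),len(m),[(W2B(q)*1e3).round(1).tolist() for q in plane(d,e,zc)])
cv2.imwrite("pics/c8.png",cv2.convertScaleAbs(cv2.resize(d["img"][170:290,290:430],(700,600),interpolation=cv2.INTER_CUBIC)[:,:,::-1],alpha=1.4))
E
```

```text
[-0.032  0.821  0.714  1.817  0.027  1.632]
strip z 0.2021663487707253 strip board x expected 68.36007817126297
t 35.85 pos [ 0.5869 -0.0096  0.1463] board [48. -9.] rpy [-159.8   -0.2   84.4] F [ 1.1 -0.8 -1.9] w 0.0552
[364.8 210.1] 30 [[14.1, 20.7], [71.0, 19.1]]
[335.9 214.9] 154 [[25.2, -11.1], [26.2, -70.3]]
[316.5 230.4] 193 [[1.5, -93.8], [97.6, -100.5]]
[344.7 231.3] 281 [[70.8, -6.5], [70.5, -81.6]]
[367.4 273.4] 1051 [[185.4, 16.5], [172.1, -129.4]]
```

```bash
python3 - <<'E'
from h import *
rows(PT(.079,.075,25,-.0102,84.5,.028),PT(.0795,.042,25,-.0102,84.5,.028))
E
```

```text
t 35.9 pos [ 0.5869 -0.0094  0.1463] board [48.  -8.9] rpy [-159.8   -0.2   84.4] F [-0.3  0.3 -1.9] w 0.055
(np.float64(0.5884), np.float64(-0.0109), np.float64(0.0782), 84.5, 25) -> [-0.16  2.51  6.33] [ 4.8 -0.2 -0. ]
(np.float64(0.5889), np.float64(-0.011), np.float64(0.0452), 84.5, 25) -> [-0.18  3.7   9.41] [ 4.8 -0.2 -0. ]
```

View pics/c8.png

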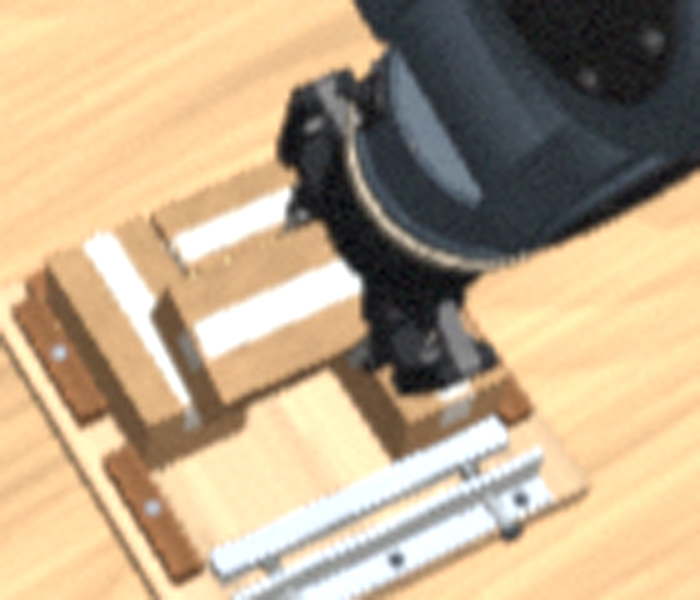

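The view shows A, D and B in place, with the held carton tilted over its slot (crop (280,310)). Lowering.

Emit:
{"op": "servo_tool", "data": {"increments": [[0,1,2.5,2.5,-0.2,0,0],[-0.15,2,5,4.8,-0.2,0,0],[-0.2,3,7.5,4.8,-0.2,0,0],[-0.2,3.7,9.4,4.8,-0.2,0,0],[-0.2,3.7,9.4,4.8,-0.2,0,0],[-0.2,3.7,9.4,4.8,-0.2,0,0]]}}

```text
time: 36.65
position: [0.5893, -0.0109, 0.0462]
eef_rot: [-2.705, -0.001, 1.475]
contact_force: [0.5, 0.4, -1.3]
width: 0.0553
```

```bash
cat > m2.py <<'E'
from h import *
def st(th):
    s=read_state();p=s["position"];t=np.radians(th);zc=p[2]+.0595*np.cos(t)
    print("strip x expected",((W2B(p[:2])[0]+.0595*np.sin(t))*1e3).round(1))
    d=get_image("scene")
    for m in maskpx(d,290,420,200,290):
        c=m.mean(0);u=np.linalg.svd((m-c),full_matrices=0)[2][0];k=(m-c)@u;e=[c+u*k.min(),c+u*k.max()]
        print(c.round(1),len(m),[(W2B(q)*1e3).round(1).tolist() for q in plane(d,e,zc)])
E
python3 - <<'E'
from m2 import *
rows(PT(.0795,.030,25,-.0102,84.5,.028),PT(.0795,.019,25,-.0102,84.5,.028));st(25)
E
```

```text
t 36.65 pos [ 0.5893 -0.0109  0.0462] board [ 50.5 -10.1] rpy [-155.    -0.    84.5] F [ 0.5  0.4 -1.3] w 0.0553
(np.float64(0.5889), np.float64(-0.011), np.float64(0.0332), 84.5, 25) -> [-0.01  0.52  1.19] [ 0. -0.  0.]
(np.float64(0.5889), np.float64(-0.011), np.float64(0.0222), 84.5, 25) -> [-0.01  0.98  2.19] [ 0. -0.  0.]
strip x expected 75.6
[343.6 211.7] 260 [[-33.6, 69.3], [-34.1, -35.8]]
[361.9 221.5] 50 [[-6.5, 49.5], [25.3, 35.4]]
[319.  233.1] 270 [[-60.8, -63.6], [42.6, -63.4]]
[342.  258.6] 233 [[77.4, -13.7], [76.9, -85.8]]
[361.5 278.1] 695 [[164.2, 51.7], [123.3, -100.7]]
```

Emit:
{"op": "servo_tool", "data": {"increments": [[0.08,0.15,0.3,0,0,0,0],[0.08,0.35,0.75,0,0,0,0],[0.08,0.5,1.2,0,0,0,0],[0.08,0.5,1.2,0,0,0,0]]}}

```text
time: 37.2
position: [0.5881, -0.01, 0.0318]
eef_rot: [-2.704, -0.001, 1.475]
contact_force: [0.3, 0.0, -2.6]
width: 0.0547
```

```bash
python3 - <<'E'
from m2 import *
rows(PT(.0795,.019,25,-.0094,84.5,.028));st(25)
E
```

```text
t 37.2 pos [ 0.5881 -0.01    0.0318] board [49.3 -9.3] rpy [-154.9   -0.    84.5] F [ 0.3  0.  -2.6] w 0.0547
(np.float64(0.589), np.float64(-0.0102), np.float64(0.0222), 84.5, 25) -> [-0.01  0.49  0.83] [-0.1 -0.   0. ]
strip x expected 74.4
[343.4 211.7] 260 [[-42.2, 75.7], [-42.2, -31.0]]
[361.2 220.6] 60 [[-15.5, 51.2], [21.5, 42.2]]
[319.6 234.2] 283 [[-69.6, -58.9], [43.2, -59.5]]
[341.6 261.3] 224 [[76.1, -13.9], [76.2, -85.1]]
[356.6 279.9] 546 [[114.4, -95.7], [164.9, 43.1]]
```

Emit:
{"op": "servo_tool", "data": {"increments": [[0,0.2,0.3,0,0,0,0],[0,0.35,0.6,0,0,0,0],[0,0.5,0.85,0,0,0,0],[0,0.5,0.85,0,0,0,0]]}}

```text
time: 37.75
position: [0.5884, -0.0099, 0.024]
eef_rot: [-2.703, -0.001, 1.475]
contact_force: [-9.9, 1.2, 19.8]
width: 0.0552
```

```bash
python3 - <<'E'
from m2 import *
rows(*[PT(.0285+.056*np.cos(np.radians(t)),.019,t,-.0094,84.5,.028) for t in (25,20,15,10,5,0)])
E
```

```text
t 37.75 pos [ 0.5884 -0.0099  0.024 ] board [49.5 -9.2] rpy [-154.9   -0.    84.5] F [-9.9  1.2 19.8] w 0.0552
(np.float64(0.5887), np.float64(-0.0101), np.float64(0.0222), 84.5, 25) -> [-0.01  0.11  0.15] [-0.1 -0.   0. ]
(np.float64(0.5904), np.float64(-0.0103), np.float64(0.0196), 84.5, 20) -> [-0.02  0.37  0.31] [-5.1 -0.   0. ]
(np.float64(0.5919), np.float64(-0.0104), np.float64(0.0171), 84.5, 15) -> [-0.01  0.62  0.47] [-10.1  -0.    0. ]
(np.float64(0.5933), np.float64(-0.0106), np.float64(0.0145), 84.5, 10) -> [-0.02  0.86  0.65] [-15.1  -0.    0. ]
(np.float64(0.5944), np.float64(-0.0107), np.float64(0.012), 84.5, 5) -> [-0.02  1.06  0.83] [-20.1  -0.    0. ]
(np.float64(0.5953), np.float64(-0.0108), np.float64(0.0095), 84.5, 0) -> [-0.02  1.25  1.02] [-25.1  -0.    0. ]
```

Emit:
{"op": "servo_tool", "data": {"increments": [[0,0.2,0,-2.5,0,0,0],[0,0.35,0.15,-5,0,0,0],[0,0.5,0.25,-7.5,0,0,0],[0,0.6,0.35,-10,0,0,0],[0,0.75,0.45,-12.5,0,0,0],[0,0.75,0.45,-12.5,0,0,0]]}}

```text
time: 38.5
position: [0.5918, -0.0102, 0.0177]
eef_rot: [-2.921, -0.001, 1.475]
contact_force: [-22.3, 3.0, 36.6]
width: 0.0551
```

```bash
python3 - <<'E'
from m2 import *
rows(*[PT(.0285+.056*np.cos(np.radians(t)),.019,t,-.0094,84.5,.028) for t in (12.5,8,4,0)]);st(12.5)
E
```

```text
t 38.5 pos [ 0.5918 -0.0102  0.0177] board [53.  -9.2] rpy [-167.4   -0.    84.5] F [-22.3   3.   36.6] w 0.0551
(np.float64(0.5926), np.float64(-0.0105), np.float64(0.0158), 84.5, 12.5) -> [-0.02  0.12  0.17] [-0.1 -0.   0. ]
(np.float64(0.5938), np.float64(-0.0106), np.float64(0.0135), 84.5, 8) -> [-0.02  0.29  0.37] [-4.6 -0.   0. ]
(np.float64(0.5946), np.float64(-0.0107), np.float64(0.0115), 84.5, 4) -> [-0.02  0.41  0.55] [-8.6 -0.   0. ]
(np.float64(0.5953), np.float64(-0.0108), np.float64(0.0095), 84.5, 0) -> [-0.02  0.52  0.73] [-12.6  -0.    0. ]
strip x expected 65.8
[338.5 213.9] 189 [[-48.5, 54.0], [-47.8, -27.7]]
[319.5 233.8] 280 [[-75.7, -55.8], [36.3, -56.0]]
[380.6 248.1] 31 [[76.7, 62.3], [88.1, 45.1]]
[341.1 260.2] 227 [[68.1, -7.7], [68.5, -83.0]]
[367.8 275. ] 880 [[137.6, 70.4], [122.8, -95.8]]
```

Emit:
{"op": "servo_tool", "data": {"increments": [[0,0,-0.15,0,0,0,0],[0,0.05,-0.05,-3,0,0,0],[0,0.1,0.1,-6,0,0,0],[0,0.15,0.25,-9,0,0,0],[0,0.2,0.4,-12.5,0,0,0],[0,0.2,0.4,-12.5,0,0,0]]}}

```text
time: 39.3
position: [0.5932, -0.0104, 0.0118]
eef_rot: [-3.14, -0.001, 1.475]
contact_force: [-17.0, 1.9, 20.7]
width: 0.0551
```

```bash
python3 - <<'E'
from m2 import *
rows();st(0)
E
```

```text
t 39.3 pos [ 0.5932 -0.0104  0.0118] board [54.4 -9.2] rpy [-179.9   -0.    84.5] F [-17.    1.9  20.7] w 0.0551
strip x expected 54.4
[330.4 217.2] 78 [[-53.9, 14.6], [-49.3, -26.2]]
[319.1 233.1] 265 [[-78.4, -54.6], [27.9, -54.4]]
[376.5 242.1] 125 [[34.8, 55.7], [87.1, 53.3]]
[338.  257.9] 200 [[57.4, -11.8], [57.4, -83.2]]
[363.4 271.3] 627 [[117.1, 76.4], [114.3, -93.2]]
[375.3 278.3] 357 [[145.2, 66.6], [142.5, -71.7]]
```

Emit:
{"op": "servo_tool", "data": {"increments": [[0,0,-0.1,0,0,0,0.75],[0,0,-0.1,0,0,0,0.75],[0,0,-0.1,0,0,0,0.75],[0,0,-4,0,0,0,0.75],[0,0,-9,0,0,0,0.75],[0,0,-14,0,0,0,0.75],[-8,-15,-14,0,0,0,0.5],[-15,-22,-14,0,0,0,0.2],[-20,-22,-14,0,0,0,0],[-20,-22,-14,0,0,0,0],[-20,-22,-14,0,0,0,0]]}}

```text
time: 40.72
position: [0.3557, -0.1899, 0.151]
eef_rot: [-3.141, -0.0, 1.475]
contact_force: [0.3, -1.0, -0.2]
width: 0.0003
```

```bash
python3 - <<'E'
from h import *
rows()
for n in("scene","top"):
    d=get_image(n)
    for x in strips(d,.068,20):
        if abs(x[1][0]-.54)<.15 and abs(x[1][1])<.1: print(n,x[0],W2B(x[1])*1e3,x[2],x[3])
    hsv=cv2.cvtColor(d["img"],cv2.COLOR_RGB2HSV)
E
```

```text
t 40.73 pos [ 0.3557 -0.1899  0.151 ] board [-164.8 -210.7] rpy [-180.    -0.    84.5] F [ 0.3 -1.  -0.2] w 0.0003
scene [343.6 211.7] [-52.49841981  29.80546791] 84.7 [0.107 0.018]
scene [319. 233.] [-25.89836288 -53.42822101] 174.3 [0.107 0.017]
scene [370.2 233.2] [31.82651106 55.5059744 ] 174.2 [0.109 0.017]
scene [344.6 254.8] [ 55.69696609 -28.59332035] 84.7 [0.107 0.018]
scene [363.6 270.7] [112.90948188 -10.32564295] 84.0 [0.16  0.032]
scene [368.1 282.1] [143.12669693 -16.35721942] 84.4 [0.163 0.017]
top [308.1 184.1] [113.58419341  -2.72598741] 84.6 [0.166 0.017]
top [290.2 210. ] [54.51026798 27.55141892] 122.4 [0.17  0.092]
top [316.8 214. ] [ 52.90985673 -28.86168845] 84.5 [0.105 0.017]
top [324.  254.6] [-29.70373145 -54.5983364 ] 174.6 [0.104 0.017]
top [281.7 261.6] [-55.26855686  31.44752173] 84.1 [0.107 0.017]
```

```bash
python3 - <<'E'
from h import *
ds=get_image("scene");dt=get_image("top")
def sel(d,bx,by,hx,hy):
    hsv=cv2.cvtColor(d["img"],cv2.COLOR_RGB2HSV);m=(hsv[...,1]<60)&(hsv[...,2]>120)
    ys,xs=np.nonzero(m);P=plane(d,np.c_[xs,ys],.068);b=np.array([W2B(q) for q in P]) 
    k=(abs(b[:,0]-bx)<hx)&(abs(b[:,1]-by)<hy);return b[k]*1e3
for name,x,y,hor in(("A",-.054,.030,0),("D",-.028,-.054,1),("B",.029,.0545,1),("C",.054,-.0285,0)):
    for part,o in(("lo",-.025),("hi",.025)):
        cx,cy=(x+o,y) if hor else (x,y+o); hx,hy=(.018,.018) if hor else (.018,.018)
        a=sel(ds,cx,cy,hx,hy);b=sel(dt,cx,cy,hx,hy);i=1 if hor else 0
        print(name,part,"lateral scene",a[:,i].mean().round(2),len(a),"top",b[:,i].mean().round(2),len(b))
for d,n in((ds,"s"),(dt,"t")):
    b=sel(d,.034,.0545,.06,.012);print(n,"B x range",np.percentile(b[:,0],[1,99]).round(1))
E
```

```text
A lo lateral scene -52.51 88 top -55.48 138
A hi lateral scene -52.51 86 top -55.56 139
D lo lateral scene -53.31 90 top -54.58 140
D hi lateral scene -53.47 92 top -54.49 141
B lo lateral scene 55.59 88 top 54.26 136
B hi lateral scene 55.48 92 top 54.19 135
C lo lateral scene 55.67 101 top 52.87 136
C hi lateral scene 55.74 100 top 52.9 135
s B x range [-22.4  84.3]
t B x range [-24.5  89.6]
```

The camera checks put all four cartons flat and in place. C sits against the spring and the cameras can't measure its tilt directly, so I'll press its top lightly with the shut fingers.

```bash
python3 - <<'E'
from h import *
rows((*B2W(.050,-.028),.12,84.5),(*B2W(.050,-.028),.06,84.5))
E
```

```text
t 40.92 pos [ 0.3572 -0.1894  0.1511] board [-163.5 -210. ] rpy [-180.    -0.    84.4] F [-0.2 -0.2 -0.4] w -0.0003
(np.float64(0.5870861288477927), np.float64(-0.02866338118029221), 0.12, 84.5) -> [18.25 21.31  3.11] [-0.  -0.  -0.1]
(np.float64(0.5870861288477927), np.float64(-0.02866338118029221), 0.06, 84.5) -> [18.24 21.31  9.11] [-0.  -0.  -0.1]
```

Emit:
{"op": "servo_tool", "data": {"increments": [[9,10.5,1.5,0,0,0,0],[18.2,21.3,3,0,0,0,0],[18.2,21.3,3,0,0,0,0],[18.2,21.3,3,0,0,0,0],[18.2,21.3,3,0,0,0,0],[18.2,21.3,6,0,0,0,0],[18.2,21.3,9,0,0,0,0],[18.2,21.3,9,0,0,0,0],[18.2,21.3,10.4,0,0,0,0],[18.2,21.3,10.8,0,0,0,0],[18.2,21.3,11,0,0,0,0],[18.2,21.3,11.1,0,0,0,0]]}}

```text
time: 42.42
position: [0.5867, -0.0279, 0.0409]
eef_rot: [-3.141, -0.001, 1.475]
contact_force: [-10.2, 1.6, 22.6]
width: 0.0003
```

It stopped at z = 0.0409 under 22.6 N, the same height and load as on A's top, so C is fully down. Retreating and doing a last check.

Emit:
{"op": "servo_tool", "data": {"increments": [[0,0,-3,0,0,0,0],[0,0,-9,0,0,0,0],[0,0,-11,0,0,0,0],[-9,-11,-11,0,0,0,0],[-18,-21,-11,0,0,0,0],[-18,-21,-11,0,0,0,0],[-18,-21,-11,0,0,0,0],[-18,-21,-11,0,0,0,0]]}}

```text
time: 43.42
position: [0.3584, -0.1883, 0.1506]
eef_rot: [3.141, 0.0, 1.473]
contact_force: [0.8, -0.5, 1.7]
width: 0.0
```

```bash
python3 - <<'E'
from h import *
rows()
for n in("scene","top"):
    d=get_image(n)
    for x in strips(d,.068,20):
        if abs(x[1][0]-.54)<.12 and abs(x[1][1])<.1: print(n,W2B(x[1])*1e3,x[2],x[3])
print(sign_off())
E
```

```text
t 43.42 pos [ 0.3584 -0.1883  0.1506] board [-162.3 -208.9] rpy [180.    0.   84.4] F [ 0.8 -0.5  1.7] w 0.0
scene [-52.56920571  29.49726447] 84.7 [0.107 0.018]
scene [-25.79882326 -53.41863643] 174.5 [0.106 0.017]
scene [31.31922838 55.55759114] 174.3 [0.109 0.017]
scene [ 55.56497888 -29.30926684] 84.7 [0.107 0.018]
scene [112.98985235 -10.11697914] 84.0 [0.159 0.032]
top [113.58419341  -2.72598741] 84.6 [0.166 0.017]
top [54.66731505 26.96376578] 122.1 [0.171 0.092]
top [ 52.61123787 -28.89044218] 84.4 [0.104 0.017]
top [-29.50465221 -54.57916725] 174.6 [0.105 0.017]
top [-55.28772601  31.64660097] 84.0 [0.108 0.017]
the job is handed in; nothing more can be done
None
```

I completed the pinwheel and handed the job in at about 43 s. The final camera check put all four cartons in their places. No verdict is reported back.

I pushed the laid carton square into its corner. I then slid one carton in along the -y lip and lowered the other two tilted against the sprung bar.

| Place (target, mm) | Last measured centre (mm) | How measured |
|---|---|---|
| Along y (-54, 28) | (-54, 30.5) | mean of the two views |
| Along x (-28, -54) | (-27.7, -54) | mean of the two views |
| Along x (28, 54) | about (29, 55) | scene view, corrected for its +2 mm bias |
| Along y (54, -28) | (54, -29) | mean of the two views |

- **Squareness and level:** all four were within about 0.5° of square, and the two views agreed on their heights. I pressed the last carton lightly from above, and it was at the same height as the laid one.
- **Disagreements:** the two views differed by 2–4 mm in x throughout, so I averaged them. In the top view, the tape on the carton at (28, 54) merged with the bar, so its x comes from the scene view alone.
- **Problems on the way:**
  - The physical fingertips end about 27 mm short of the reported TCP, so the first grasp closed on top of the laid carton.
  - The first lowering caught the -x lip with up to 62 N at the wrist, so I set the carton down and regrasped it.
  - The carton now at (28, 54) needed a half-turned grasp because joint 6 reached its stop.
- **Not checked:** I did not re-measure the cube, tape roll, screwdriver or jar at the end. I never moved the gripper onto any of them.

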